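# Lock the backup drives away in the desk's steel box

## Robot

A 7-joint arm with a two-finger parallel gripper is mounted at the origin on the work surface. World frame = base frame: x ahead of the robot, y to its left, z up, the work surface at z = 0. Lengths are in m, angles in rad, forces in N, time in s.
With the tool pointing down it reaches from about 0.4 to 0.925 m from the base axis. Payload 4.1 kg.
Tool frame: the origin (TCP) lies midway between the tips of the shut fingers; the grasp point (between the pads) lies 19 mm behind it; y points along the fingers, z is the direction in which the jaws open and shut, and the axes are right-handed (so a half turn about y gives the same grasp; the last joint's range is limited). The gripper opens to 85 mm and grips with 20 to 120 N. Pads are 22 mm wide; open, the fingers measure 114 mm over their backs; the gripper's body (76 mm by 85 mm) begins 54 mm behind the grasp point. The pads swing forward as they close: fully open they stand 13 mm farther back than shut.
Start: joints at [-1.427, 0.398, 0.045, 1.537, -0.019, 1.207, -0.051], TCP at [0.156, 0.631, 0.231] pointing down, gripper open.
Joint ranges: [-2.82, 2.82], [-0.49, 2.23], [-1.37, 1.46], [0, 2.46], [-1.36, 4.5], [0.23, 2], [-2.94, 2.94]. Speed limits (rad/s): [2.57, 2.57, 3.14, 3.14, 3.14, 3.14, 3.14].

## Interface

Orientations are given as a unit quaternion [x, y, z, w].
In Python, from bench import r gives the robot as it stands.
- The arm moves only by the shell command python3 -m pendant 'ROWS' [FORCE]. ROWS is JSON, a list of rows, each a list of 7 numbers: the turn, a rotation vector about the world's x, y, z in degrees, then the shift along the world's x, y, z in cm, then the gripper command: -1 is shut, 1 is fully open, values between are in proportion. In form: [[rx, ry, rz, x, y, z, grip], ...]. A call has 1 to 20 rows; each row shifts and turns the commanded pose from where the row before left it; what a row does not reach is not made up. A row lasts 1/10 s, in which the tool goes at most 50 mm and 8.59 degrees, less where a joint would pass 70% of its speed; a pose out of reach is approached as far as the arm can. A call with a gripper value outside its range is refused whole. The fingers move at their own pace and stop on an object; FORCE is the grip in N (left out, the last holds). Time passes only in rows, so rows that do not move let the fingers close. It gives the time, the measured TCP pose, the force and the opening at its end, in the units of the state.
- r.get_state(): the state, without advancing time (a new reading comes with each control period).
- r.snapshot(name): name is "scene" or "top"; returns a dict with "color" (384x512x3 uint8, red, green, blue), "fx", "fy", "cx", "cy" (pixels), "dist" ([k1, k2, p1, p2, k3] as OpenCV has them; the pictures are not rectified), "R" (3x3) and "t" (3): a world point X has camera coordinates R X + t. Camera axes: x right, y down, z forward; pixel columns grow to the right and rows downward; lengths in m; the calibration is good to about 2 mm. A picture is of the moment at which its call begins. There is no depth.
- r.close_job(): hands the job in, once; it reports no verdict.
Trained networks look in a picture, given as the dict that the camera call returned (one of the last four; its "shot" number tells which), for a name from the list of things; names that differ only in an ending like _2 or _b are one class to them, and where a whole thing is asked for, a point or a joint stands for the part that bears it (a point fixed in the world has none). Each returns a list of dicts, best first, with "confidence" (0 to 1); they miss things now and then, are a little off and sometimes report something else, mostly with a low value. They report only what shows in the picture. A call takes as long as a camera call. They do not tell look-alikes from the thing itself.
- r.cut_out(picture, target): "pixels" (384x512 bool, what is visible of it) and "extent" ([left, top, right, bottom] in pixels, round what is visible of it).
- r.landmark_of(picture, target): "location" ([column, row] in pixels: a listed point, or the origin of a listed thing).
The state is a dict: "t": time; "joint_pos": joint angles; "joint_velocities": joint speeds; "tau": joint torques, N m; "tool_pos": TCP position; "orientation": TCP orientation; "wrist_force": force on the tool from outside, world axes, zero at the start; "wrist_torque": the same for the moment, N m; "finger_gap": finger opening in m.
Only numpy, scipy, OpenCV 4.12 (cv2) and the standard library are available. Lean on these libraries where they do the work, as an engineer would, in place of code of your own. Each camera call takes 0.05 s, during which the arm holds its last target.

## Task

Put every portable drive lying on the desk into the open steel box, one to a recess of its fitted tray, pressed fully home so that it lies flat and flush; then shut the lid. Take the key from the pen block, push it fully into the lock in the lid and, with it, turn the lock clockwise a quarter turn to its stop; pull the key out, put it in the open drawer of the little chest and push the drawer fully shut. Do not knock over the glass tumblers.

Things in the scene. Friction and masses are not known exactly. Their poses are not given: they have to be found in the camera images.
- box: Grey steel lockable box, fixed, 170 deep (x) by 300 mm wide (y), walls 2.5 mm thick, 80 mm high without the lid. Origin: centre of its underside, on the desk; +x points to its hinged back, z up. A grey fitted tray inside: upper surface 72 mm above the desk (8 mm below the wall tops), four equal recesses in a row along y, 62 mm apart, and a 33 mm square pocket in front that only clears the lock.
- recess0 (a point): Tray recess 0 (0 to 3 from the box's right, -y, to its left): centre of the recess floor, 58 mm above the desk. Axes as box. 83 mm (x) by 45 mm (y), 14 mm deep, black floor, mouth bevelled 1.5 mm; a drive goes in flat, either way round, with 1.5 mm play each side, its top then flush with the tray.
- recess1 (a point): Tray recess 1 (0 to 3 from the box's right, -y, to its left): centre of the recess floor, 58 mm above the desk. Axes as box. 83 mm (x) by 45 mm (y), 14 mm deep, black floor, mouth bevelled 1.5 mm; a drive goes in flat, either way round, with 1.5 mm play each side, its top then flush with the tray.
- recess2 (a point): Tray recess 2 (0 to 3 from the box's right, -y, to its left): centre of the recess floor, 58 mm above the desk. Axes as box. 83 mm (x) by 45 mm (y), 14 mm deep, black floor, mouth bevelled 1.5 mm; a drive goes in flat, either way round, with 1.5 mm play each side, its top then flush with the tray.
- recess3 (a point): Tray recess 3 (0 to 3 from the box's right, -y, to its left): centre of the recess floor, 58 mm above the desk. Axes as box. 83 mm (x) by 45 mm (y), 14 mm deep, black floor, mouth bevelled 1.5 mm; a drive goes in flat, either way round, with 1.5 mm play each side, its top then flush with the tray.
- lid (a joint): Angle of the box's lid, rad: 0 shut, pi/2 upright, up to 1.95; starts leaning back past upright. A stiff hinge holds it wherever it is left: push it all the way down (3 to 6 N near its front edge). A 306 mm wide sheet, 4 mm thick, reaching 174 mm from the hinge; shut, its outer face is 84.5 mm above the desk.
- lid_hinge (a point): Middle of the lid's hinge line, 80.5 mm above the desk, 85 mm behind the box's centre. It turns with the lid: y lies along the hinge, -x points along the lid to its front edge, z is the lid's outward normal (up when shut). The outer face lies at z = 4 mm; a folded wire handle stands 8 mm high on it, 50 to 82 mm from the hinge and within 50 mm of the middle.
- lid_edge (a point): Middle of the lid's front edge, on the outer face, 174 mm from the hinge. Axes as lid_hinge.
- lock (a joint): Angle of the round lock plug in the lid, rad: 0 unlocked, pi/2 (stop) locked; grows clockwise seen from above with the lid shut. Light friction (0.05 N m); stays where it is left. Turned, its cam goes under a plate in the box and holds the lid down; with the lid open leave it at 0. The key goes in and comes out at any angle.
- lock_face (a point): Centre of the lock's face, 29 mm across, 2 mm proud of the lid's outer face, 145 mm from the hinge, mid-width. z: outward normal; x: along the key slot's long side, turning with the lock (at 0 parallel to the box's x). Slot 14 x 6 mm, mouth bevelled 1.5 mm, 22 mm deep, open below. The blade has 1 mm play each side; the key turns about 0.17 rad before it drives the plug.
- key: The key: a black flat bow 28 wide (x), 10 thick (y), 28 mm tall (z), and a steel blade 12 wide (x), 4 thick (y), 18 mm long pointing along -z, its last 3 mm narrower. Origin: centre of the bow's underside (the shoulder, which rests on the lock face when fully in). Same either way round. 30 g. Starts upright, blade down, in the pen block's slot, its shoulder on the block's top.
- key_tip (a point): End of the key's blade, 18 mm below key's origin. Axes as key.
- drive0: A portable drive, a flat aluminium block 80 (x) x 42 (y) x 14 (z) mm, about 90 g, lying flat on the desk to the right of the box at the start. Origin: centre of its underside. All drives are alike and go in any recess. Absent in some starts (None).
- drive1: A portable drive, a flat aluminium block 80 (x) x 42 (y) x 14 (z) mm, about 90 g, lying flat on the desk to the right of the box at the start. Origin: centre of its underside. All drives are alike and go in any recess. Absent in some starts (None).
- drive2: A portable drive, a flat aluminium block 80 (x) x 42 (y) x 14 (z) mm, about 90 g, lying flat on the desk to the right of the box at the start. Origin: centre of its underside. All drives are alike and go in any recess. Absent in some starts (None).
- drive3: A portable drive, a flat aluminium block 80 (x) x 42 (y) x 14 (z) mm, about 90 g, lying flat on the desk to the right of the box at the start. Origin: centre of its underside. All drives are alike and go in any recess. Absent in some starts (None).
- chest: Small dark wooden chest with one drawer, fixed on the desk to the left of the box, 200 mm deep (x), 170 mm wide (y), 85 mm tall. Origin: centre of its underside; its front faces its own -x. The pen block stands on its top.
- chest_drawer0 (a joint): How far the chest's drawer is pulled out towards the chest's -x, in m: 0 fully shut, up to 0.134; starts open by 0.10 m or more. Runs with about 1 N of friction. It can be shut by pushing on its handle or front.
- drawer_floor (a point): Centre of the drawer's inner floor, 22 mm above the desk; moves with the drawer; axes as chest. Inside, the drawer is 155 (x) by 128 mm (y); its side walls rise 41 mm above this floor, its front 51 mm. With the drawer out by q, the part clear of the chest, open from above, reaches from about x = -77 mm to x = q - 83 mm.
- chest_drawer0_handle (a point): Middle of the drawer's brass bar handle, 35 mm in front of the drawer's front, 47 mm above the desk; the bar is 85 mm long along the chest's y.
- block: Wooden pen block on top of the chest, fixed, 60 (x) x 130 (y) x 30 (z) mm, two pens lying in it on the +y part. Origin: centre of its underside. The key stands in a 15 x 7 mm slot, long side along x, 35 mm to the -y side of the middle.
- tumbler0: Glass tumbler, 76 mm across and 85 mm tall, on the silver tray at the right. Origin: centre of its foot.
- tumbler1: Another such tumbler, on the desk at the back on the right.
Not all that is in view belongs to the job. Leave any turquoise or yellow look-alike of the drive0 alone. Leave any purple look-alike of the drive1 alone.

How it is judged:
On the way, in this order (a step that is already met when the one before it is completed fails the run):
1. every drive lies flush in a recess of the tray (((horizontal distance between drive0 and recess0 below 0.005 m and z of drive0 in the frame of recess0 between -0.003 and 0.002 m and angle between drive0's own z axis and vertical below 0.06 rad) or (horizontal distance between drive0 and recess1 below 0.005 m and z of drive0 in the frame of recess1 between -0.003 and 0.002 m and angle between drive0's own z axis and vertical below 0.06 rad) or (horizontal distance between drive0 and recess2 below 0.005 m and z of drive0 in the frame of recess2 between -0.003 and 0.002 m and angle between drive0's own z axis and vertical below 0.06 rad) or (horizontal distance between drive0 and recess3 below 0.005 m and z of drive0 in the frame of recess3 between -0.003 and 0.002 m and angle between drive0's own z axis and vertical below 0.06 rad)) and ((horizontal distance between drive1 and recess0 below 0.005 m and z of drive1 in the frame of recess0 between -0.003 and 0.002 m and angle between drive1's own z axis and vertical below 0.06 rad) or (horizontal distance between drive1 and recess1 below 0.005 m and z of drive1 in the frame of recess1 between -0.003 and 0.002 m and angle between drive1's own z axis and vertical below 0.06 rad) or (horizontal distance between drive1 and recess2 below 0.005 m and z of drive1 in the frame of recess2 between -0.003 and 0.002 m and angle between drive1's own z axis and vertical below 0.06 rad) or (horizontal distance between drive1 and recess3 below 0.005 m and z of drive1 in the frame of recess3 between -0.003 and 0.002 m and angle between drive1's own z axis and vertical below 0.06 rad)) and ((horizontal distance between drive2 and recess0 below 0.005 m and z of drive2 in the frame of recess0 between -0.003 and 0.002 m and angle between drive2's own z axis and vertical below 0.06 rad) or (horizontal distance between drive2 and recess1 below 0.005 m and z of drive2 in the frame of recess1 between -0.003 and 0.002 m and angle between drive2's own z axis and vertical below 0.06 rad) or (horizontal distance between drive2 and recess2 below 0.005 m and z of drive2 in the frame of recess2 between -0.003 and 0.002 m and angle between drive2's own z axis and vertical below 0.06 rad) or (horizontal distance between drive2 and recess3 below 0.005 m and z of drive2 in the frame of recess3 between -0.003 and 0.002 m and angle between drive2's own z axis and vertical below 0.06 rad)) and ((horizontal distance between drive3 and recess0 below 0.005 m and z of drive3 in the frame of recess0 between -0.003 and 0.002 m and angle between drive3's own z axis and vertical below 0.06 rad) or (horizontal distance between drive3 and recess1 below 0.005 m and z of drive3 in the frame of recess1 between -0.003 and 0.002 m and angle between drive3's own z axis and vertical below 0.06 rad) or (horizontal distance between drive3 and recess2 below 0.005 m and z of drive3 in the frame of recess2 between -0.003 and 0.002 m and angle between drive3's own z axis and vertical below 0.06 rad) or (horizontal distance between drive3 and recess3 below 0.005 m and z of drive3 in the frame of recess3 between -0.003 and 0.002 m and angle between drive3's own z axis and vertical below 0.06 rad))), for 0.3 s.
2. the lid is shut (value of joint lid below 0.04 rad), for 0.2 s.
3. the key is fully in the lock and has turned it clockwise to its stop, with the lid shut (value of joint lock above 1.25 rad and horizontal distance between key_tip and lock_face below 0.004 m and z of key_tip in the frame of lock_face below -0.014 m and value of joint lid below 0.04 rad), for 0.1 s.
4. the key lies in the drawer (x of key in the frame of drawer_floor between -0.08 and 0.08 m and y of key in the frame of drawer_floor between -0.066 and 0.066 m and z of key in the frame of drawer_floor between -0.005 and 0.045 m), for 0.2 s.
At the end, for the whole second after the job is handed in: Every drive present lies in a recess of its own within 5 mm of its centre, at most 2 mm above the recess floor and level within 0.06 rad; the lid is within 0.04 rad of shut; the lock is turned at least 1.25 rad; the key lies still inside the drawer, and the drawer is within 6 mm of shut (all of step 1 and all of step 4 and value of joint lid below 0.04 rad and value of joint lock above 1.25 rad and value of joint chest_drawer0 below 0.006 m and linear speed of key below 0.02 m/s); the robot touches nothing.
It fails at once if a tumbler is knocked over (angle between any of tumbler0, tumbler1's own z axis and vertical above 0.5 rad).
Of drive0, drive1, drive2, drive3 only 2 to 4 are there at a start; the rules pass over those that are not, and their reading is None.
At some moment in a run one of drive0, drive1, drive2, drive3 may be knocked a few centimetres aside while the robot is not near it.
It also fails if it takes over 210 s, if anything falls off the work surface, if the arm or the gripper's body presses on something with over 40 N, if the wrist force passes 120 N, or if a joint passes its speed limit or range.

## Working session

There is one attempt and no reset: what is moved stays moved. The work goes in short steps, Python scripts to look and compute and a shell command to move; the robot and the scene stay as the last step left them, time stands still between calls to the robot, and variables do not carry over. Pictures are saved under pics/ and viewed, and the job is handed in when it is done.

```bash
ls; mkdir -p pics
python3 - <<'E'
from bench import r
import cv2
s=r.get_state(); print(s)
for n in ["scene","top"]:
    p=r.snapshot(n); cv2.imwrite(f"pics/{n}0.png",p["color"][:,:,::-1])
    print(n,p["fx"],p["fy"],p["cx"],p["cy"],p["dist"],p["R"],p["t"],p["shot"])
E
```

```text
pics
{'t': 0.0, 'joint_pos': array([-1.42700748,  0.39920126,  0.04501717,  1.53789045, -0.01870163,
        1.20690018, -0.05070371]), 'joint_velocities': array([-0.00127073,  0.00023651,  0.00133562, -0.00052558, -0.0010434 ,
        0.00038815,  0.00035624]), 'tau': array([-3.66125241e-04, -4.75134623e+01,  1.36463273e+00, -2.54227602e+01,
        1.14890642e-02,  9.59083991e-03, -7.35002118e-06]), 'tool_pos': array([0.15608202, 0.63032179, 0.2302525 ]), 'orientation': array([ 0.70260613, -0.08562416,  0.08554572, -0.70120971]), 'wrist_force': array([ 0.33716723, -0.61952403, -0.42575166]), 'wrist_torque': array([-0.01376768, -0.05146134,  0.02224953]), 'finger_gap': 0.08563067692004403}
scene 351.00898178710275 351.00898178710275 254.6186791324094 189.78885990668905 [-0.05524411  0.          0.          0.          0.        ] [[ 0.61261267  0.79028373 -0.01254374]
 [ 0.5978697  -0.47372077 -0.64663781]
 [-0.51696957  0.38863899 -0.76269404]] [-0.21786031 -0.28621273  1.46789806] 1
top 390.2740787026485 390.2740787026485 258.97615945023483 197.066270862092 [-0.11437071  0.          0.          0.          0.        ] [[-0.01871391 -0.99977781 -0.00970135]
 [-0.98001266  0.02026428 -0.19790033]
 [ 0.19805295  0.00580396 -0.98017414]] [-0.06030887  0.49201625  1.35934464] 2
```

View pics/scene0.png

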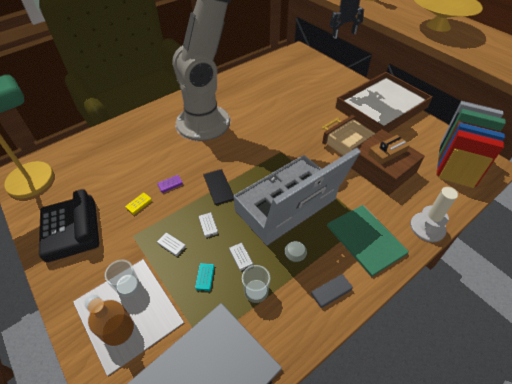

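View pics/top0.png

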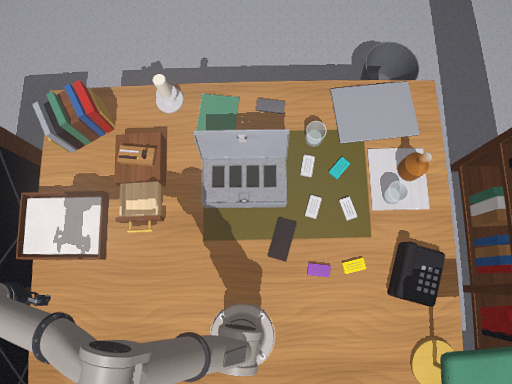

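Three aluminium drives show in the top view at about (308,166), (313,207) and (348,208). The box is at (245,170), the chest at (140,170) and the pen block at (136,153). The tumblers are at (316,132) and (396,191). I'll measure next.

```bash
cat > h.py <<'E'
import numpy as np, cv2, pickle
from scipy.spatial.transform import Rotation as Rot
from bench import r
def cam(n,save=None,crop=None,k=3):
    p=r.snapshot(n)
    if save:
        im=p["color"][:,:,::-1]
        if crop: 
            a,b,c,d=crop; im=im[b:d,a:c]; im=cv2.resize(im,None,fx=k,fy=k,interpolation=cv2.INTER_CUBIC)
        cv2.imwrite("pics/"+save+".png",im)
    return p
def K(p): return np.array([[p["fx"],0,p["cx"]],[0,p["fy"],p["cy"]],[0,0,1.]])
def proj(p,X):
    X=np.asarray(X,float).reshape(-1,1,3)
    return cv2.projectPoints(X,cv2.Rodrigues(np.array(p["R"]))[0],np.array(p["t"],float),K(p),np.array(p["dist"],float))[0].reshape(-1,2)
def unproj(p,uv,z):
    uv=np.asarray(uv,float).reshape(-1,1,2)
    n=cv2.undistortPoints(uv,K(p),np.array(p["dist"],float)).reshape(-1,2)
    d=np.c_[n,np.ones(len(n))]@np.array(p["R"]); c=-np.array(p["R"]).T@np.array(p["t"])
    s=(z-c[2])/d[:,2]; return c+d*s[:,None]
def tri(obs):
    # obs: list of (p,uv)
    A=[];b=[]
    for p,uv in obs:
        c=-np.array(p["R"]).T@np.array(p["t"]); q=unproj(p,uv,0)[0]; d=q-c; d/=np.linalg.norm(d)
        M=np.eye(3)-np.outer(d,d); A.append(M); b.append(M@c)
    A=np.vstack(A);b=np.concatenate(b); x=np.linalg.lstsq(A,b,rcond=None)[0]
    return x
def st():
    s=r.get_state(); R=Rot.from_quat(s["orientation"]).as_matrix()
    print("t %.2f"%s["t"],"tcp",np.round(s["tool_pos"]*100,2),"F",np.round(s["wrist_force"],1),"M",np.round(s["wrist_torque"],2),"gap %.1f"%(s["finger_gap"]*1000),
     "jaw %.1f"%np.degrees(np.arctan2(R[1,2],R[0,2])),"ydir",np.round(R[:,1],3))
    return s,R
def turn(jawdeg,s=None):
    """rotvec deg to get finger dir down and jaw axis at jawdeg"""
    s=s or r.get_state(); R=Rot.from_quat(s["orientation"])
    a=np.radians(jawdeg); z=np.array([np.cos(a),np.sin(a),0]); y=np.array([0,0,-1.]); x=np.cross(y,z)
    return np.degrees((Rot.from_matrix(np.c_[x,y,z])*R.inv()).as_rotvec())
E
python3 - <<'E'
from h import *
st()
P={n:cam(n) for n in ["top","scene"]}
for t in ["recess0","recess1","recess2","recess3","lid_edge","lock_face","lid_hinge","drawer_floor","chest_drawer0_handle","key","key_tip","tumbler0","tumbler1","drive0","box","chest","block"]:
    o={}
    for n,p in P.items():
        L=r.landmark_of(p,t); o[n]=L
        print(t,n,[(np.round(l["location"],1).tolist(),round(l["confidence"],2)) for l in L[:5]])
    if o["top"] and o["scene"]: print("   tri",np.round(tri([(P[n],o[n][0]["location"]) for n in P])*1000,1))
E
```

```text
t 0.10 tcp [15.61 63.04 23.04] F [-0.2 -0.1  0.6] M [ 0.01  0.04 -0.01] gap 85.1 jaw 76.1 ydir [-0.    -0.002 -1.   ]
recess0 top [([253.3, 176.5], 0.92), ([219.7, 180.5], 0.87), ([234.1, 174.6], 0.82)]
recess0 scene [([307.9, 184.6], 0.72), ([296.7, 193.7], 0.63), ([267.2, 212.9], 0.58)]
   tri [577.2 -18.9 122. ]
recess1 top [([253.3, 176.5], 0.92), ([219.7, 180.5], 0.87), ([234.1, 174.6], 0.82)]
recess1 scene [([307.9, 184.6], 0.72), ([296.7, 193.7], 0.63), ([267.2, 212.9], 0.58)]
   tri [577.2 -18.9 122. ]
recess2 top [([253.3, 176.5], 0.92), ([219.7, 180.5], 0.87), ([234.1, 174.6], 0.82)]
recess2 scene [([307.9, 184.6], 0.72), ([296.7, 193.7], 0.63), ([267.2, 212.9], 0.58)]
   tri [577.2 -18.9 122. ]
recess3 top [([253.3, 176.5], 0.92), ([219.7, 180.5], 0.87), ([234.1, 174.6], 0.82)]
recess3 scene [([307.9, 184.6], 0.72), ([296.7, 193.7], 0.63), ([267.2, 212.9], 0.58)]
   tri [577.2 -18.9 122. ]
lid_edge top [([243.7, 132.4], 0.83)]
lid_edge scene [([320.9, 180.2], 0.82), ([285.2, 200.3], 0.32)]
   tri [671.4 -22.4 232.9]
lock_face top [([241.1, 132.8], 0.6)]
lock_face scene [([
[... 912 characters left out ...]
bler1 scene [([254.6, 291.0], 0.57)]
   tri [ 724.3 -282.7   -8.9]
drive0 top [([353.4, 267.2], 0.71), ([318.3, 268.8], 0.61), ([340.8, 171.1], 0.56), ([345.4, 205.6], 0.51), ([308.4, 163.4], 0.51)]
drive0 scene [([202.5, 277.2], 0.9), ([168.3, 244.6], 0.82), ([140.2, 201.3], 0.82), ([169.9, 185.6], 0.82), ([242.7, 254.9], 0.68)]
   tri [ 312.5 -403.5 -411. ]
box top [([247.3, 183.4], 0.97), ([253.8, 175.7], 0.72)]
box scene []
chest top [([142.5, 166.5], 0.98), ([243.6, 157.4], 0.58)]
chest scene [([381.3, 167.8], 0.55), ([319.2, 182.9], 0.51)]
   tri [633.1 380.   -9.4]
block top [([141.1, 157.1], 0.57)]
block scene [([385.2, 149.5], 0.8), ([240.6, 256.5], 0.26)]
   tri [636.1 351.7 102. ]
```

Run:
```python
from h import *
p=cam("top","tb",(190,120,320,220),6)
p=cam("scene","sb",(225,140,365,250),5)
p=cam("top","tc",(105,120,185,240),5)
p=cam("scene","sc",(315,100,435,200),6)
```

```text
(no output)
```

View pics/tb.png

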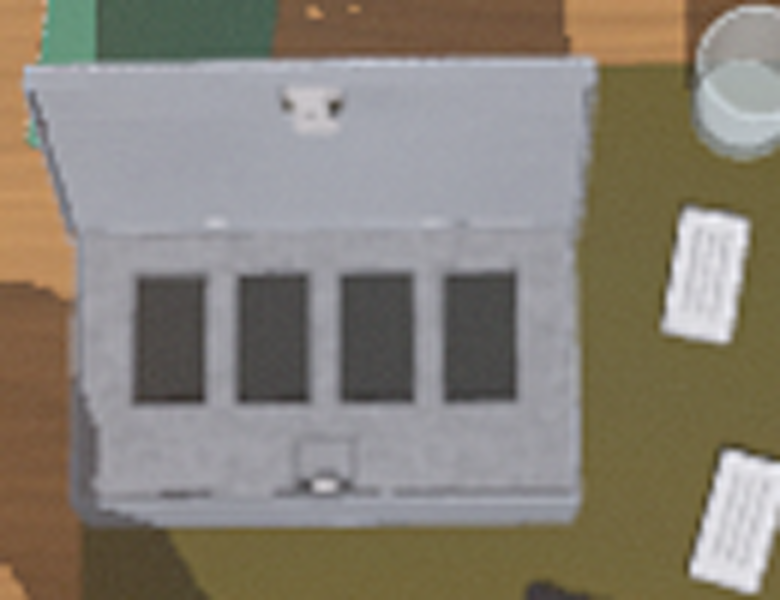

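View pics/sb.png

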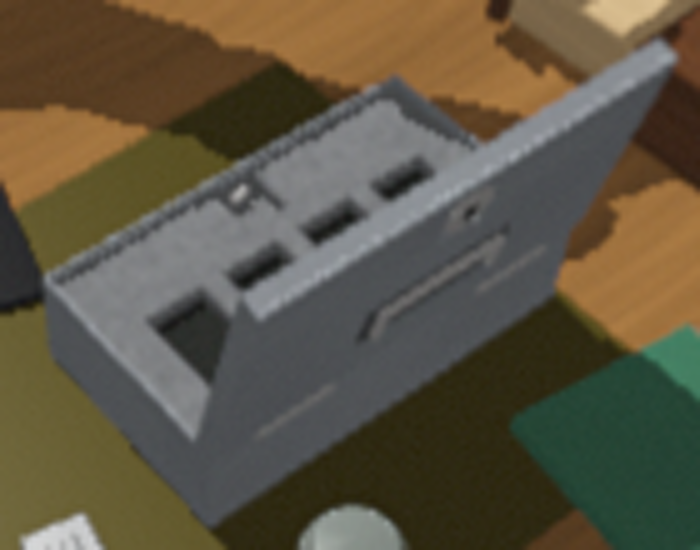

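View pics/tc.png

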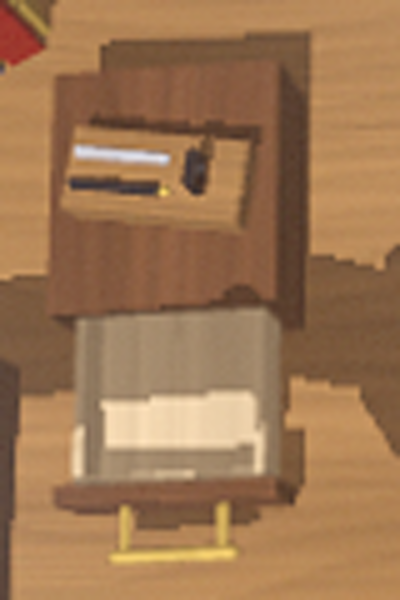

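View pics/sc.png

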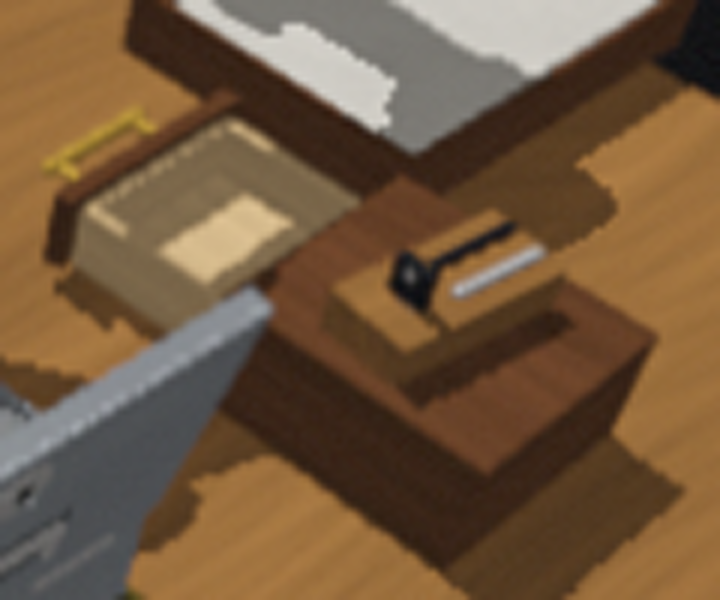

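```bash
cat >> h.py <<'E'
from scipy.optimize import minimize, least_squares
SS=8
def poly(uv,box):
    a,b,c,d=box; m=np.zeros(((d-b)*SS,(c-a)*SS),np.uint8)
    q=((uv+0.5-np.array([a,b]))*SS-0.5); q=cv2.convexHull(q.astype(np.float32))
    cv2.fillPoly(m,[np.round(q*16).astype(np.int32)],255,shift=4)
    return m
def down(m,box):
    a,b,c,d=box; x=cv2.resize(m,(c-a,d-b),interpolation=cv2.INTER_AREA).astype(float)/255
    return cv2.GaussianBlur(x,(0,0),0.5)
def rect(x,y,yaw,lx,ly,z):
    c,s=np.cos(yaw),np.sin(yaw); e=np.array([[1,1],[-1,1],[-1,-1],[1,-1]])*[lx/2,ly/2]
    return np.c_[e@np.array([[c,s],[-s,c]])+[x,y],np.full(4,z)]
def corr(m,g):
    A=np.c_[m.ravel(),np.ones(m.size)]; s,res,_,_=np.linalg.lstsq(A,g.ravel(),rcond=None)
    return ((A@s-g.ravel())**2).mean()/g.var()
def fit(f,x0,step):
    best=None
    x0=np.array(x0,float)
    for k in range(3):
        sx=np.vstack([x0]+[x0+np.eye(len(x0))[i]*step[i]*(1 if k%2==0 else -1) for i in range(len(x0))])
        o=minimize(f,x0,method="Nelder-Mead",options=dict(initial_simplex=sx,xatol=1e-5,fatol=1e-6,maxiter=600)); x0=o.x
    return o.x,o.fun
def drive_cost(p,g,x,y,yaw,z0=0,m=12):
    uv=np.vstack([proj(p,rect(x,y,yaw,.08,.042,z0)),proj(p,rect(x,y,yaw,.08,.042,z0+.014))])
    return uv
def fit_drive(ps,x,y,yaw,z0=0):
    gs=[p["color"].astype(float).mean(2) for p in ps]
    bx=[]
    for p in ps:
        u=proj(p,[[x,y,z0+.007]])[0]; bx.append((int(u[0])-15,int(u[1])-15,int(u[0])+16,int(u[1])+16))
    def f(v):
        c=0
        for p,g,b in zip(ps,gs,bx):
            h=cv2.convexHull(drive_cost(p,g,*v,z0=z0).astype(np.float32)).reshape(-1,2)
            top=down(poly(drive_cost(p,g,*v,z0=z0)[4:],b),b); al=down(poly(h,b),b)
            A=np.c_[top.ravel(),(al-top).ravel(),np.ones(top.size)]; gg=g[b[1]:b[3],b[0]:b[2]].ravel()
            s=np.linalg.lstsq(A,gg,rcond=None)[0]; c+=((A@s-gg)**2).mean()/gg.var()
        return c/len(ps)
    return fit(f,[x,y,yaw],[.003,.003,.05])
E
cat > fitbox.py <<'E'
from h import *
for n in ["top","scene"]:
    p=cam(n); g=p["color"].astype(float).mean(2)
    print(n,"cam at",-np.array(p["R"]).T@p["t"])
p=cam("top"); g=p["color"].astype(float).mean(2)
bx=(208,160,282,192)
def f(v):
    x,y,yaw=v; c,s=np.cos(yaw),np.sin(yaw); M=None
    for i in range(4):
        o=(i-1.5)*.062; X,Y=x-s*o,y+c*o
        m=poly(proj(p,rect(X,Y,yaw,.083,.045,.058)),bx)&poly(proj(p,rect(X,Y,yaw,.083,.045,.072)),bx)
        M=m if M is None else M|m
    return corr(down(M,bx),g[bx[1]:bx[3],bx[0]:bx[2]])
c0=unproj(p,[[244.5,176.5]],.065)[0]; print(c0)
print(fit(f,[c0[0],c0[1],0.],[.003,.003,.03]))
for nm,uv,z in [("hingeL",(203,158.5),.08),("hingeR",(286,157.5),.08),("frL",(203,203),.08),("frR",(287,202),.08)]:
    print(nm,unproj(p,[uv],z)[0])
E
python3 fitbox.py
```

```text
top cam at [ 0.21183133 -0.07815541  1.42917956]
scene cam at [ 1.06344054 -0.53389588  0.93174834]
[ 0.56423373 -0.01927909  0.065     ]
(array([ 0.56661717, -0.01622031, -0.0118226 ]), np.float64(0.017716080471250967))
hingeL [0.63090955 0.1295952  0.08      ]
hingeR [ 0.62789929 -0.17028003  0.08      ]
frL [0.46716749 0.12777115 0.08      ]
frR [ 0.46470519 -0.16839531  0.08      ]
```

```bash
cat > fitdr.py <<'E'
from h import *
import sys
P=[cam("top"),cam("scene")]
guess=eval(sys.argv[1]) if len(sys.argv)>1 else [(308,166,-10),(313,207,-15),(348,208,20)]
for u,v,a in guess:
    q=unproj(P[0],[[u,v]],.014)[0]
    for ps in ([P[0]],[P[1]],P):
        o=min((fit_drive(ps,q[0],q[1],np.radians(d)) for d in (a-30,a,a+30)),key=lambda o:o[1])
        print(u,v,len(ps),np.round(o[0][:2]*100,2),"yaw %.1f"%np.degrees(o[0][2]),"res %.3f"%o[1])
E
python3 fitdr.py
python3 - <<'E'
from h import *
p=cam("scene"); im=p["color"][:,:,::-1].copy()
im=cv2.resize(im,None,fx=4,fy=4,interpolation=cv2.INTER_CUBIC)
x,y,yaw=.5666,-.0162,-.0118
for i in range(4):
    o=(i-1.5)*.062
    for z in(.072,):
        uv=proj(p,rect(x-np.sin(yaw)*o,y+np.cos(yaw)*o,yaw,.083,.045,z))
        cv2.polylines(im,[np.round((uv+.5)*4-.5).astype(int)],True,(0,0,255),1)
cv2.imwrite("pics/sbo.png",im[560:1000,900:1460])
E
```

```text
308 166 1 [ 61.69 -25.43] yaw -11.8 res 0.021
308 166 1 [ 61.57 -25.52] yaw -12.1 res 0.038
308 166 2 [ 61.6  -25.49] yaw -11.7 res 0.035
313 207 1 [ 45.95 -26.88] yaw -17.7 res 0.022
313 207 1 [ 45.9 -27. ] yaw -17.9 res 0.039
313 207 2 [ 45.93 -26.94] yaw -17.7 res 0.034
348 208 1 [ 44.95 -39.72] yaw 17.8 res 0.043
348 208 1 [ 45.01 -39.86] yaw 17.7 res 0.054
348 208 2 [ 45.01 -39.83] yaw 18.1 res 0.053
```

View pics/sbo.png

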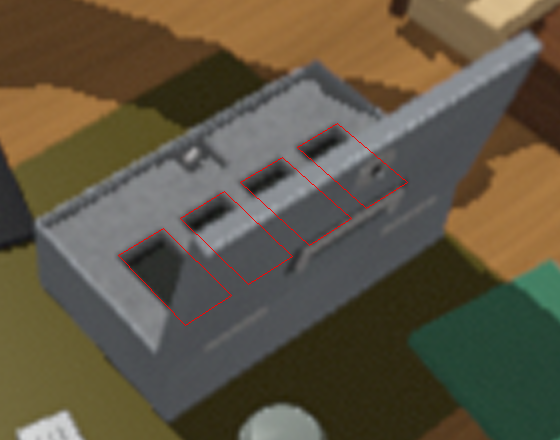

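```bash
python3 -m pendant '[[0,0,0,3,-3,0.5,1],[0,0,0,3,-3,0.5,1],[0,0,0,3,-3,0.5,1],[0,0,0,3,-3,0.5,1],[0,0,0,3,-3,0.5,1],[0,0,0,3,-3,0.5,1],[0,0,0,3,-3,0,1],[0,0,0,3,-3,0,1],[0,0,0,3,-3,0,1],[0,0,0,3,-3,0,1]]' 40
python3 -m pendant '[[0,0,0,0,-4.6,0,1],[0,0,0,0,-4.6,0,1],[0,0,0,0,-4.6,0,1],[0,0,0,0,-4.6,0,1],[0,0,0,0,-4.6,0,1],[0,0,0,0,-4.6,0,0.5],[0,0,0,0,-4.6,0,0.5],[0,0,0,0,-4.6,0,0.5],[0,0,0,0,-4.6,0,0.5],[0,0,0,0,-4.6,0,0.5],[0,0,0,0,-4.6,0,0.5],[0,0,0,0,-4.6,0,0.5],[0,0,0,0,-4.6,0,0.5],[0,0,-3.8,0,0,0,0.5],[0,0,0,0,0,0,0.5]]'
python3 -c "
from h import *
s,R=st(); print(turn(72.3))"
```

```text
t: 3.4
tool_pos: [0.4573, 0.3297, 0.2617]
orientation: [-0.702, 0.085, -0.086, 0.702]
wrist_force: [-0.1, 0.2, 0.3]
finger_gap: 0.0859
t: 4.9
tool_pos: [0.4556, -0.2686, 0.2614]
orientation: [0.699, -0.11, 0.11, -0.698]
wrist_force: [-0.1, 0.6, 0.5]
finger_gap: 0.0643
t 4.90 tcp [ 45.56 -26.86  26.14] F [-0.1  0.6  0.5] M [ 0.03 -0.05  0.  ] gap 64.3 jaw 72.1 ydir [-0. -0. -1.]
[ 0.02043911 -0.01365494  0.20896119]
```

```bash
python3 -m pendant '[[0,0,0.2,0.4,-0.1,-4.5,0.5],[0,0,0,0,0,-4.5,0.5],[0,0,0,0,0,-4.5,0.5],[0,0,0,0,0,-4.5,0.5],[0,0,0,0,0,-3,0.5],[0,0,0,0,0,0,0.5]]'
python3 - <<'E'
from h import *
st()
p=cam("scene","s1",(120,160,280,290),5)
cam("top","t1",(250,120,390,260),4)
E
```

```text
t: 5.5
tool_pos: [0.4577, -0.2644, 0.0476]
orientation: [-0.698, 0.109, -0.103, 0.7]
wrist_force: [-0.2, 0.3, -0.6]
finger_gap: 0.0644
t 5.50 tcp [ 45.77 -26.44   4.76] F [-0.2  0.3 -0.6] M [-0.02  0.08  0.02] gap 64.4 jaw 72.7 ydir [-0.008  0.005 -1.   ]
```

View pics/s1.png

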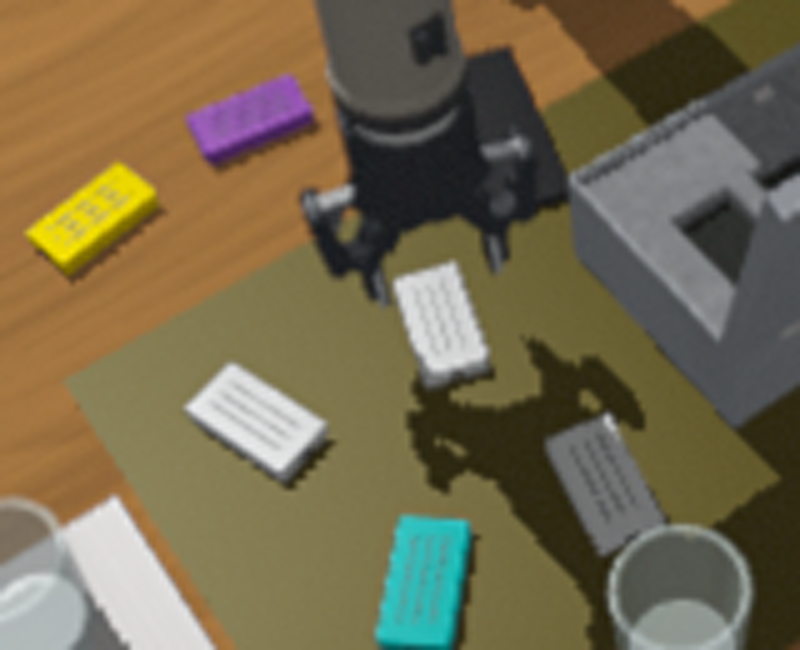

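View pics/t1.png

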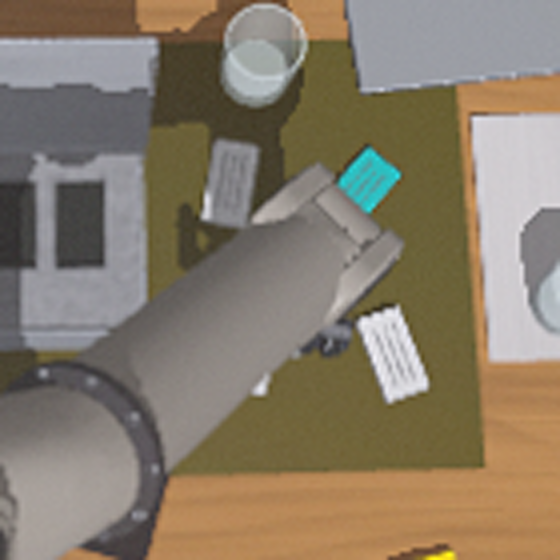

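```bash
python3 -m pendant '[[0,0,0,0,0,0,0.5],[0,0,0,0,0,0,0.5]]'; python3 -c "
from h import *
s,R=st(); print(turn(72.3))"
```

```text
t: 5.8
tool_pos: [0.4619, -0.2685, 0.0534]
orientation: [0.699, -0.106, 0.109, -0.699]
wrist_force: [0.3, -0.3, -0.6]
finger_gap: 0.0639
t 5.80 tcp [ 46.19 -26.85   5.34] F [ 0.3 -0.3 -0.6] M [-0.02 -0.01  0.01] gap 63.9 jaw 72.5 ydir [ 0.004 -0.001 -1.   ]
[ 0.05754716  0.22467998 -0.24073668]
```

```bash
python3 -m pendant '[[0,0,0,-0.2,-0.1,-2,0.5],[0,0,0,0,0,-2,0.5],[0,0,0,0,0,-1,0.5],[0,0,0,0,0,0,0.5],[0,0,0,0,0,0,0.5]]'; python3 -c "
from h import *
s,R=st(); print(turn(72.3))"
```

```text
t: 6.3
tool_pos: [0.4589, -0.2694, 0.0022]
orientation: [0.699, -0.107, 0.108, -0.699]
wrist_force: [-0.2, -0.2, -0.1]
finger_gap: 0.0641
t 6.30 tcp [ 45.89 -26.94   0.22] F [-0.2 -0.2 -0.1] M [-0.01 -0.05 -0.04] gap 64.1 jaw 72.5 ydir [ 0.001 -0.    -1.   ]
[ 0.02797953  0.07734007 -0.19188865]
```

```bash
python3 -m pendant '[[0,0,0,0,0,0.1,-1],[0,0,0,0,0,0,-1],[0,0,0,0,0,0,-1],[0,0,0,0,0,0,-1],[0,0,0,0,0,0,-1]]' 40; python3 -c "
from h import *
s,R=st()"
```

```text
t: 6.8
tool_pos: [0.4592, -0.2696, 0.0036]
orientation: [0.699, -0.107, 0.108, -0.699]
wrist_force: [-0.4, 1.2, 5.9]
finger_gap: 0.0404
t 6.80 tcp [ 45.92 -26.96   0.36] F [-0.4  1.2  5.9] M [ 0.12  0.16 -0.03] gap 40.4 jaw 72.5 ydir [ 0.002 -0.    -1.   ]
```

```bash
python3 -m pendant '[[0,0,0,0,0,0.5,-1],[0,0,0,0,0,0,-1]]' ; python3 -c "
from h import *
s,R=st()"
python3 -m pendant '[[0,0,0,0,0,2,-1],[0,0,0,0,0,3,-1],[0,0,0,0,0,4,-1],[0,0,0,0,0,4,-1],[0,0,0,0,0,0,-1],[0,0,0,0,0,0,-1],[0,0,0,0,0,0,-1]]' ; python3 -c "
from h import *
s,R=st()
cam('scene','s2',(120,120,280,250),5)"
```

```text
t: 7.0
tool_pos: [0.4587, -0.2693, 0.0081]
orientation: [0.699, -0.107, 0.108, -0.699]
wrist_force: [-0.6, -0.1, -0.6]
finger_gap: 0.0408
t 7.00 tcp [ 45.87 -26.93   0.81] F [-0.6 -0.1 -0.6] M [-0.06 -0.    0.05] gap 40.8 jaw 72.5 ydir [ 0.001 -0.    -1.   ]
t: 7.7
tool_pos: [0.4573, -0.2682, 0.1362]
orientation: [-0.699, 0.108, -0.107, 0.699]
wrist_force: [-0.2, -0.3, -0.8]
finger_gap: 0.0405
t 7.70 tcp [ 45.73 -26.82  13.62] F [-0.2 -0.3 -0.8] M [-0.    0.01  0.01] gap 40.5 jaw 72.5 ydir [-0.002  0.001 -1.   ]
```

View pics/s2.png

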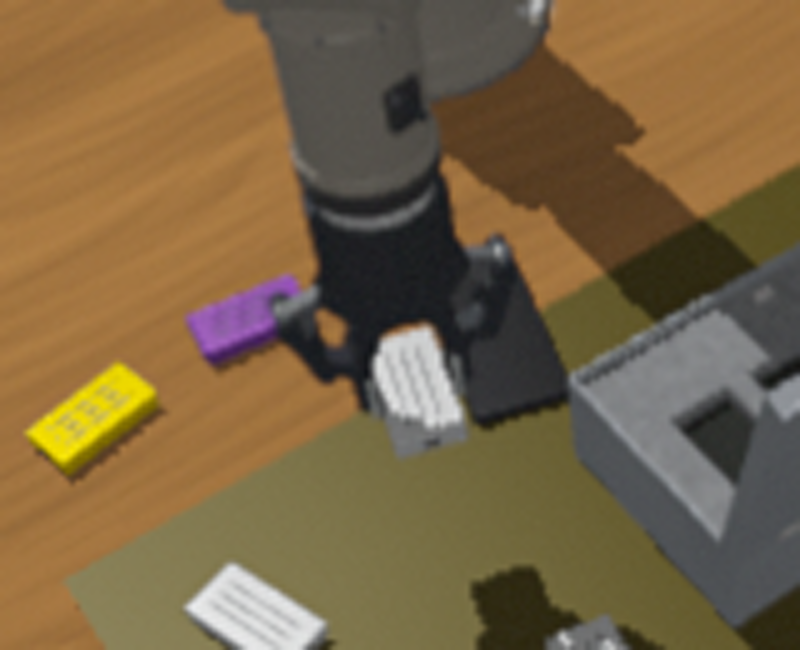

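The drive is held level at (205,205) in the scene view, but too deep in the jaws. I'll set it down and grip it about 6 mm higher.

```bash
python3 -m pendant '[[0,0,0,0,0,-4,-1],[0,0,0,0,0,-4,-1],[0,0,0,0,0,-3.5,-1],[0,0,0,0,0,-1.3,-1],[0,0,0,0,0,-0.2,-1],[0,0,0,0,0,0,-1],[0,0,0,0,0,0,-1]]' ; python3 -c "
from h import *
s,R=st()"
```

```text
t: 8.45
tool_pos: [0.4594, -0.2698, 0.0088]
orientation: [0.699, -0.107, 0.109, -0.699]
wrist_force: [-0.8, -0.1, -0.9]
finger_gap: 0.0407
t 8.45 tcp [ 45.94 -26.98   0.88] F [-0.8 -0.1 -0.9] M [-0.03 -0.03  0.03] gap 40.7 jaw 72.5 ydir [ 0.003 -0.001 -1.   ]
```

```bash
python3 -m pendant '[[0,0,0,0,0,-0.5,-1],[0,0,0,0,0,0,-1],[0,0,0,0,0,0,0.3],[0,0,0,0,0,0,0.3],[0,0,0,0,0,0,0.3],[0,0,0,0,0,0.7,0.3],[0,0,0,0,0,0,0.3]]' ; python3 -c "
from h import *
s,R=st()"
```

```text
t: 9.15
tool_pos: [0.4587, -0.2694, 0.0101]
orientation: [0.699, -0.107, 0.108, -0.699]
wrist_force: [-0.1, -0.4, 0.1]
finger_gap: 0.0552
t 9.15 tcp [ 45.87 -26.94   1.01] F [-0.1 -0.4  0.1] M [0.   0.01 0.01] gap 55.2 jaw 72.5 ydir [ 0.001 -0.001 -1.   ]
```

```bash
python3 -m pendant '[[0,0,0,0,0,0,-1],[0,0,0,0,0,0,-1],[0,0,0,0,0,0,-1],[0,0,0,0,0,0,-1]]' 40; python3 -c "
from h import *
s,R=st()"
python3 -m pendant '[[0,0,0,0,0,2,-1],[0,0,0,0,0,3,-1],[0,0,0,0,0,4,-1],[0,0,0,0,0,4,-1],[0,0,0,0,0,0,-1],[0,0,0,0,0,0,-1],[0,0,0,0,0,0,-1]]' ; python3 -c "
from h import *
s,R=st()
cam('scene','s3',(120,120,280,250),5)"
```

```text
t: 9.55
tool_pos: [0.4585, -0.2691, 0.01]
orientation: [-0.699, 0.107, -0.108, 0.699]
wrist_force: [-0.8, 1.2, 5.4]
finger_gap: 0.0401
t 9.55 tcp [ 45.85 -26.91   1.  ] F [-0.8  1.2  5.4] M [ 0.16  0.16 -0.  ] gap 40.1 jaw 72.5 ydir [ 0.001  0.    -1.   ]
t: 10.25
tool_pos: [0.4573, -0.2682, 0.1381]
orientation: [-0.699, 0.108, -0.107, 0.699]
wrist_force: [-0.3, 0.3, -0.7]
finger_gap: 0.0398
t 10.25 tcp [ 45.73 -26.82  13.81] F [-0.3  0.3 -0.7] M [-0.01 -0.01  0.02] gap 39.8 jaw 72.5 ydir [-0.002  0.001 -1.   ]
```

View pics/s3.png

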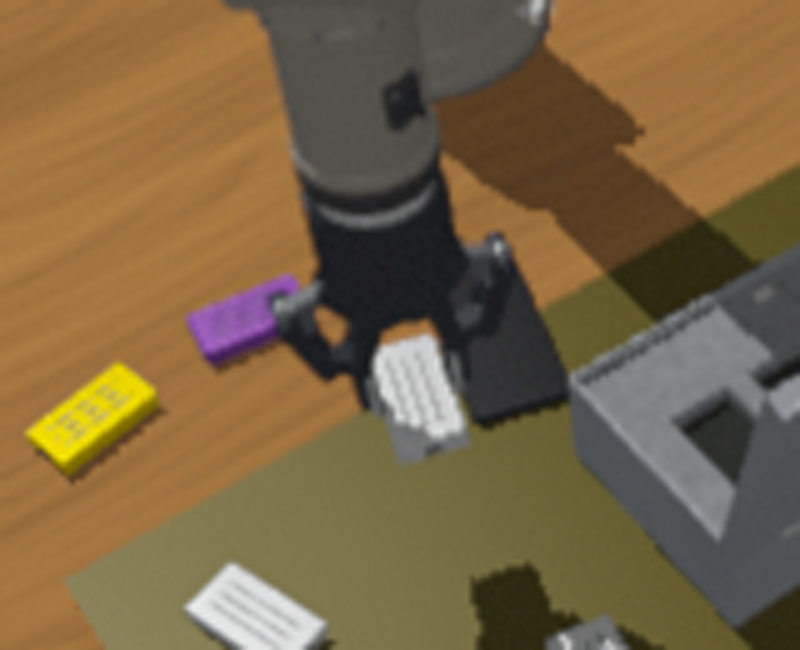

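```bash
python3 -m pendant '[[0,0,4,1.5,2.2,0.2,-1],[0,0,4,1.5,2.2,0,-1],[0,0,4,1.5,2.2,0,-1],[0,0,4,1.5,2.2,0,-1],[0,0,0.8,1.5,2.2,0,-1],[0,0,0,1.5,2.2,0,-1],[0,0,0,1.5,2.2,0,-1],[0,0,0,0.3,0.5,0,-1],[0,0,0,0,0,0,-1],[0,0,0,0,0,0,-1],[0,0,0,0,0,0,-1]]' ; python3 -c "
from h import *
s,R=st();print(turn(89.3))
P=[cam('scene','s4',(190,120,350,250),5),cam('top','t4',(190,120,320,220),6)]
x=s['tool_pos']
for p in (P[:1],P[1:]): print(fit_drive(p,x[0],x[1],-.0118,z0=x[2]-.01))
"
```

```text
t: 11.4
tool_pos: [0.5654, -0.1114, 0.1413]
orientation: [0.707, -0.005, 0.005, -0.707]
wrist_force: [-0.1, -0.0, -0.4]
finger_gap: 0.0397
t 11.40 tcp [ 56.54 -11.14  14.13] F [-0.1 -0.  -0.4] M [ 0.01  0.   -0.03] gap 39.7 jaw 89.2 ydir [-0.001 -0.    -1.   ]
[ 0.02670891 -0.03148732  0.11085743]
(array([ 0.59279216, -0.10133794,  0.51069825]), np.float64(0.5902454485132016))
(array([ 0.57013664, -0.10854371,  0.25364111]), np.float64(0.8636745467926523))
```

View pics/s4.png

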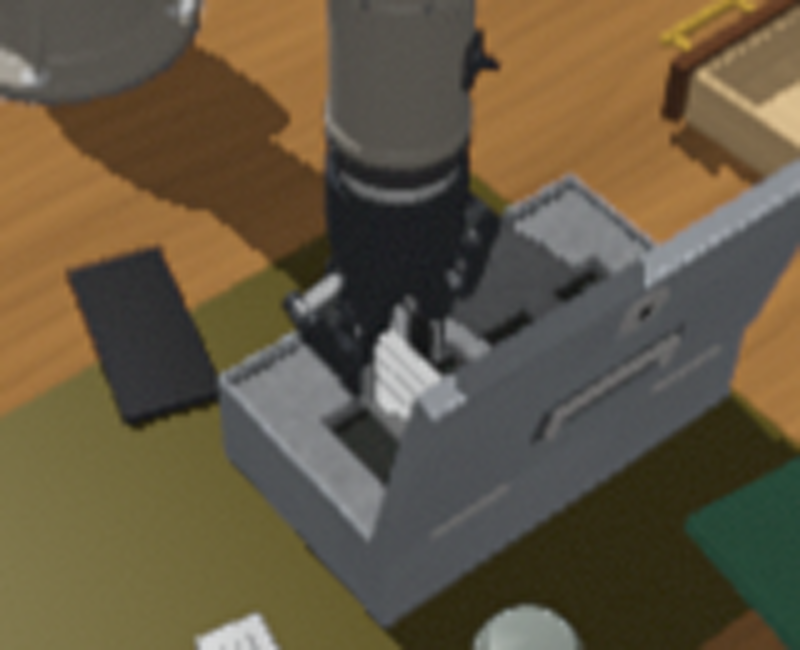

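View pics/t4.png

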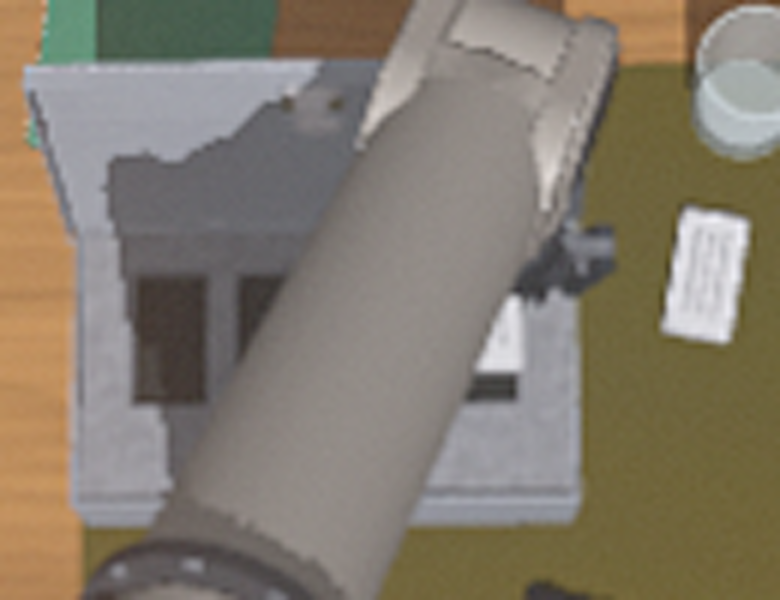

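```bash
python3 -m pendant '[[0,0,0.1,0,0.2,-2,-1],[0,0,0,0,0,-2,-1],[0,0,0,0,0,-1.2,-1],[0,0,0,0,0,0,-1],[0,0,0,0,0,0,-1]]' ; python3 -c "
from h import *
s,R=st();print(turn(89.3))
p=cam('scene','s5',(210,150,330,240),6)
for x,y in((.5655,-.1092),):
  pass
"
```

```text
t: 12.0
tool_pos: [0.5664, -0.1086, 0.0897]
orientation: [0.707, -0.004, 0.004, -0.707]
wrist_force: [-0.7, -0.2, -1.3]
finger_gap: 0.0398
t 12.00 tcp [ 56.64 -10.86   8.97] F [-0.7 -0.2 -1.3] M [ 0.   -0.04 -0.  ] gap 39.8 jaw 89.4 ydir [ 0. -0. -1.]
[ 0.00968582  0.01898112 -0.05103691]
```

View pics/s5.png

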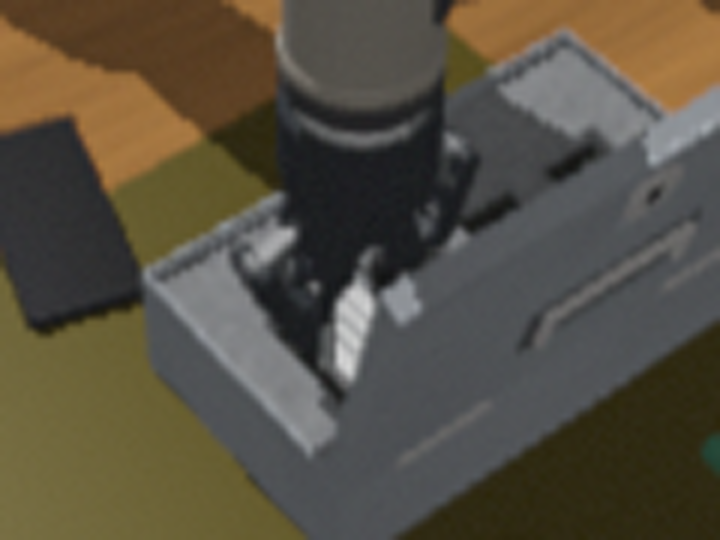

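```bash
python3 -m pendant '[[0,0,0,-0.1,-0.05,-0.7,-1],[0,0,0,0,0,0,-1],[0,0,0,0,0,0,-1]]' ; python3 -c "
from h import *
s,R=st()"
python3 -m pendant '[[0,0,0,0,0,-0.5,-1],[0,0,0,0,0,0,-1],[0,0,0,0,0,0,-1]]' ; python3 -c "
from h import *
s,R=st()"
```

```text
t: 12.35
tool_pos: [0.5652, -0.1085, 0.0824]
orientation: [-0.707, 0.004, -0.004, 0.707]
wrist_force: [0.5, 0.3, -1.2]
finger_gap: 0.0399
t 12.35 tcp [ 56.52 -10.85   8.24] F [ 0.5  0.3 -1.2] M [ 0.01 -0.02 -0.01] gap 39.9 jaw 89.4 ydir [ 0.  0. -1.]
t: 12.65
tool_pos: [0.5652, -0.1084, 0.0772]
orientation: [-0.707, 0.004, -0.004, 0.707]
wrist_force: [1.0, -0.1, 0.0]
finger_gap: 0.0397
t 12.65 tcp [ 56.52 -10.84   7.72] F [ 1.  -0.1  0. ] M [ 0.02 -0.02 -0.04] gap 39.7 jaw 89.4 ydir [-0.  0. -1.]
```

```bash
python3 -m pendant '[[0,0,0,0,0,-0.3,-1],[0,0,0,0,0,0,-1],[0,0,0,0,0,0,-1]]' ; python3 -c "
from h import *
s,R=st()"
python3 -m pendant '[[0,0,0,0,0,0,-0.05],[0,0,0,0,0,0,-0.05],[0,0,0,0,0,0,0.2],[0,0,0,0,0,0,0.2],[0,0,0,0,0,1,0.2],[0,0,0,0,0,2,0.2],[0,0,0,0,0,2,-0.2],[0,0,0,0,0,0,-1],[0,0,0,0,0,0,-1],[0,0,0,0,0,0,-1]]' ; python3 -c "
from h import *
s,R=st()
p=cam('scene','s6',(210,150,330,240),6)"
```

```text
t: 12.95
tool_pos: [0.5652, -0.1086, 0.0743]
orientation: [-0.707, 0.004, -0.004, 0.707]
wrist_force: [0.3, -0.2, -0.6]
finger_gap: 0.0398
t 12.95 tcp [ 56.52 -10.86   7.43] F [ 0.3 -0.2 -0.6] M [ 0.04  0.   -0.01] gap 39.8 jaw 89.4 ydir [-0.  0. -1.]
t: 13.95
tool_pos: [0.5646, -0.1083, 0.1237]
orientation: [-0.707, 0.004, -0.003, 0.707]
wrist_force: [0.1, 0.0, -1.1]
finger_gap: -0.0
t 13.95 tcp [ 56.46 -10.83  12.37] F [ 0.1  0.  -1.1] M [-0.02 -0.01  0.02] gap -0.0 jaw 89.4 ydir [-0.001  0.    -1.   ]
```

View pics/s6.png

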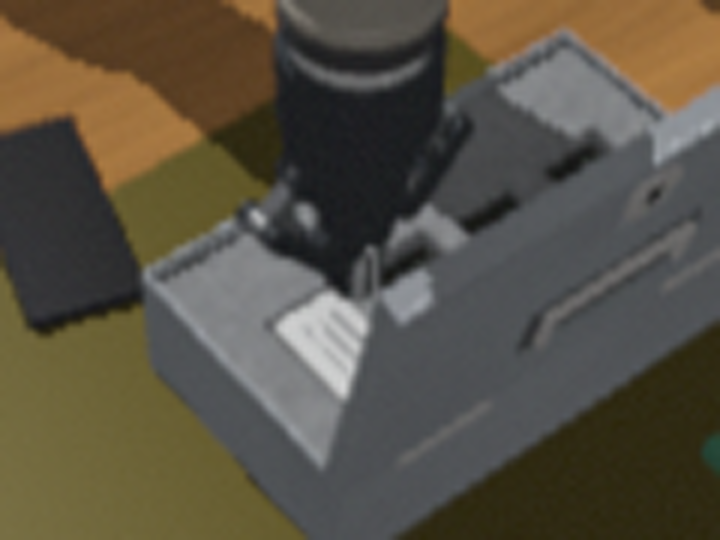

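```bash
python3 -m pendant '[[0,0,0,0,0,-2,-1],[0,0,0,0,0,-2,-1],[0,0,0,0,0,-0.9,-1],[0,0,0,0,0,-0.2,-1],[0,0,0,0,0,-0.2,-1],[0,0,0,0,0,0,-1],[0,0,0,0,0,0,-1]]' ; python3 -c "
from h import *
s,R=st()"
```

```text
t: 14.7
tool_pos: [0.565, -0.1087, 0.0721]
orientation: [-0.707, 0.004, -0.004, 0.707]
wrist_force: [-2.8, 0.8, 6.1]
finger_gap: -0.0001
t 14.70 tcp [ 56.5  -10.87   7.21] F [-2.8  0.8  6.1] M [ 0.1   0.66 -0.03] gap -0.1 jaw 89.4 ydir [-0.001  0.001 -1.   ]
```

```bash
python3 -m pendant '[[0,0,0,0,0,3,-1],[0,0,0,0,0,4,-1],[0,0,-4,1,-3,0,0.3],[0,0,-4,1,-3,0,0.3],[0,0,-3,1,-3,0,0.3],[0,0,0,1,-3,0,0.3],[0,0,0,1.1,-2.6,0,0.3],[0,0,0,0,0,0,0.3],[0,0,0,0,0,0,0.3],[0,0,0,0,0,0,0.3]]' ; python3 -c "
from h import *
s,R=st();print(turn(78.3))
p=cam('scene','s7',(130,160,290,290),5)
print(fit_drive([p],.616,-.255,np.radians(-12)))
print(fit_drive([p],.45,-.398,np.radians(18)))
"
```

```text
t: 15.7
tool_pos: [0.6163, -0.2529, 0.1411]
orientation: [-0.703, 0.071, -0.071, 0.704]
wrist_force: [-0.4, -0.4, 0.7]
finger_gap: 0.056
t 15.70 tcp [ 61.63 -25.29  14.11] F [-0.4 -0.4  0.7] M [ 0.03 -0.02 -0.02] gap 56.0 jaw 78.5 ydir [-0.     0.001 -1.   ]
[-0.08291123 -0.01179044 -0.17572971]
(array([ 0.61567182, -0.25532319, -0.20824227]), np.float64(0.0446487337770633))
(array([ 0.4499874 , -0.39854185,  0.30942668]), np.float64(0.055000656420082505))
```

View pics/s7.png

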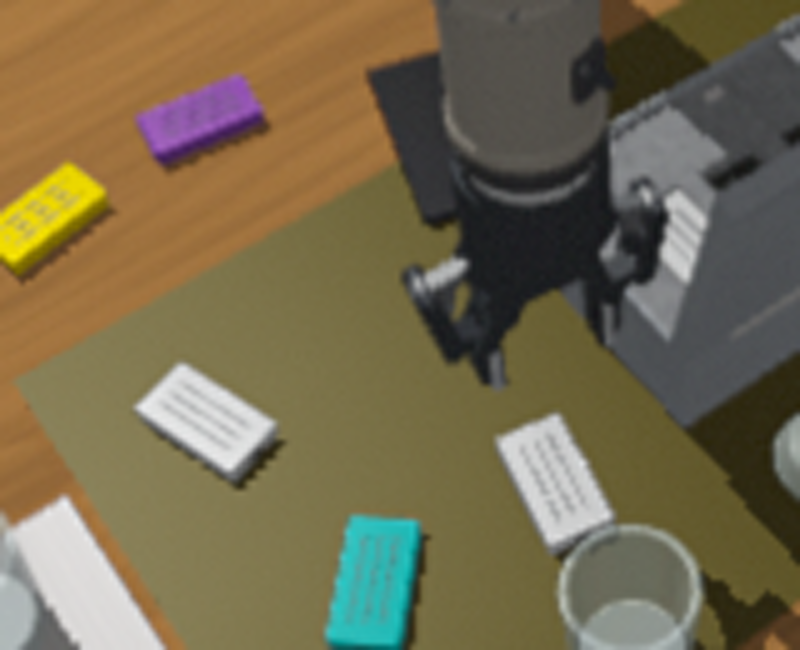

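```bash
python3 -m pendant '[[0,0,0,0,-0.1,-4,0.3],[0,0,0,0,-0.1,-4,0.3],[0,0,0,0,0,-3,0.3],[0,0,0,0,0,-1,0.3],[0,0,0,0,0,0,0.3],[0,0,0,0,0,0,0.3],[0,0,0,0,0,0,0.3]]' ; python3 -c "
from h import *
s,R=st();print(turn(78.2))"
```

```text
t: 16.45
tool_pos: [0.6178, -0.2571, 0.0236]
orientation: [0.704, -0.07, 0.073, -0.703]
wrist_force: [-0.8, 0.1, -0.1]
finger_gap: 0.0554
t 16.45 tcp [ 61.78 -25.71   2.36] F [-0.8  0.1 -0.1] M [-0.08 -0.02  0.01] gap 55.4 jaw 78.4 ydir [ 0.004 -0.001 -1.   ]
[ 0.06933518  0.20853992 -0.20709768]
```

```bash
python3 -m pendant '[[0,0.2,-0.2,-0.2,0.2,-1.3,0.3],[0,0,0,0,0,0,0.3],[0,0,0,0,0,0,0.3]]' ; python3 -c "
from h import *
s,R=st();print(turn(78.2))"
python3 -m pendant '[[0,0,0,0,0,0,-1],[0,0,0,0,0,0,-1],[0,0,0,0,0,0,-1],[0,0,0,0,0,0,-1]]' 40; python3 -c "
from h import *
s,R=st()"
python3 -m pendant '[[0,0,0,0,0,2,-1],[0,0,0,0,0,4,-1],[0,0,0,0,0,4,-1],[0,0,0,0,0,3,-1],[0,0,0,0,0,0,-1],[0,0,0,0,0,0,-1]]' ; python3 -c "
from h import *
s,R=st();print(turn(89.3))
cam('scene','s8',(160,120,320,250),5)"
```

```text
t: 16.75
tool_pos: [0.6139, -0.2541, 0.0079]
orientation: [-0.703, 0.074, -0.071, 0.703]
wrist_force: [0.4, 0.7, 0.0]
finger_gap: 0.0553
t 16.75 tcp [ 61.39 -25.41   0.79] F [0.4 0.7 0. ] M [-0.02 -0.02  0.01] gap 55.3 jaw 78.2 ydir [-0.004  0.001 -1.   ]
[-0.03459493 -0.24758681 -0.00183363]
t: 17.15
tool_pos: [0.6146, -0.2549, 0.0088]
orientation: [0.704, -0.074, 0.072, -0.703]
wrist_force: [-0.1, 0.1, 1.9]
finger_gap: 0.04
t 17.15 tcp [ 61.46 -25.49   0.88] F [-0.1  0.1  1.9] M [-0.04  0.    0.04] gap 40.0 jaw 78.2 ydir [-0.003 -0.    -1.   ]
t: 17.75
tool_pos: [0.6142, -0.2543, 0.1384]
orientation: [-0.703, 0.074, -0.072, 0.703]
wrist_force: [0.3, -0.1, -1.7]
finger_gap: 0.0403
t 17.75 tcp [ 61.42 -25.43  13.84] F [ 0.3 -0.1 -1.7] M [0.04 0.04 0.01] gap 40.3 jaw 78.2 ydir [-0.003  0.001 -1.   ]
[-0.01317789 -0.17687278 11.10153532]
```

View pics/s8.png

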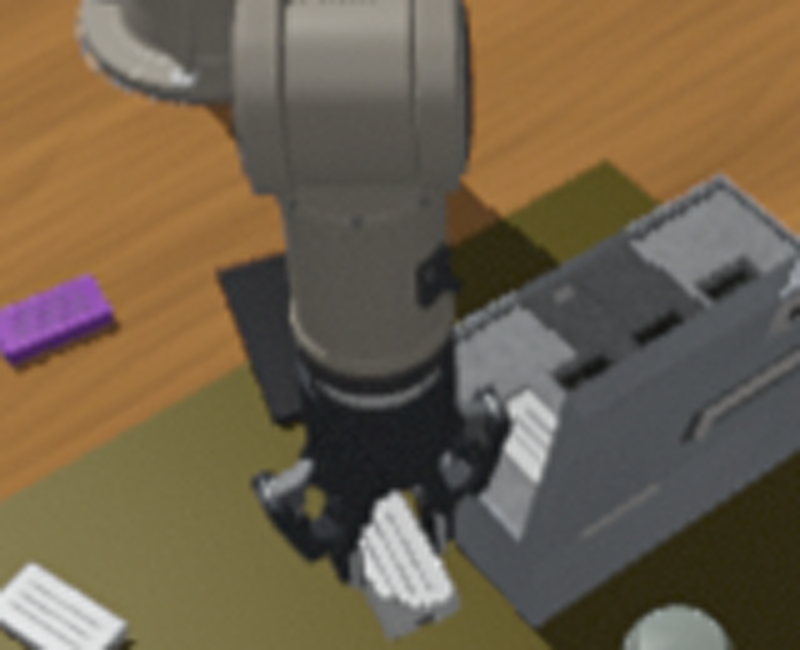

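```bash
python3 -m pendant '[[0,0,4,-2.5,0.5,0,-1],[0,0,4,-2.4,1.5,0,-1],[0,0,3.1,0,4,0,-1],[0,0,0,0,4,0,-1],[0,0,0,0,4,0,-1],[0,0,0,0,4,0,-1],[0,0,0,0,2.7,0,-1],[0,0,0,0,0,0,-1],[0,0,0,0,0,0,-1],[0,0,0,0,0,0,-1]]' ; python3 -c "
from h import *
s,R=st();print(turn(89.3))"
```

```text
t: 18.8
tool_pos: [0.5644, -0.049, 0.1375]
orientation: [0.708, -0.007, 0.003, -0.706]
wrist_force: [-0.1, -1.3, -1.0]
finger_gap: 0.0401
t 18.80 tcp [56.44 -4.9  13.75] F [-0.1 -1.3 -1. ] M [-0.03  0.03 -0.  ] gap 40.1 jaw 89.2 ydir [-0.005 -0.002 -1.   ]
[ 0.09730989 -0.30203199  0.11152137]
```

```bash
python3 -m pendant '[[0.1,-0.3,0.1,0,0.1,-2,-1],[0,0,0,0,0,-2,-1],[0,0,0,0,0,-0.8,-1],[0,0,0,0,0,0,-1],[0,0,0,0,0,0,-1],[0,0,0,0,0,0,-1]]' ; python3 -c "
from h import *
s,R=st();print(turn(89.3))"
```

```text
t: 19.4
tool_pos: [0.566, -0.047, 0.0913]
orientation: [-0.707, 0.003, -0.005, 0.707]
wrist_force: [-0.6, -0.7, -1.2]
finger_gap: 0.0405
t 19.40 tcp [56.6  -4.7   9.13] F [-0.6 -0.7 -1.2] M [ 0.02  0.01 -0.  ] gap 40.5 jaw 89.4 ydir [ 0.004  0.001 -1.   ]
[-0.06236588  0.20808564 -0.05813228]
```

```bash
python3 -m pendant '[[0,0.2,0,-0.1,0,-0.8,-1],[0,0,0,0,0,0,-1],[0,0,0,0,0,0,-1]]' ; python3 -c "
from h import *
s,R=st();print(turn(89.3))"
python3 -m pendant '[[0,0,0,0,0,-0.4,-1],[0,0,0,0,0,-0.4,-1],[0,0,0,0,0,0,-1],[0,0,0,0,0,0,-1]]' ; python3 -c "
from h import *
s,R=st()"
```

```text
t: 19.7
tool_pos: [0.5641, -0.0465, 0.0822]
orientation: [-0.707, 0.004, -0.003, 0.708]
wrist_force: [0.3, -0.2, -1.7]
finger_gap: 0.0403
t 19.70 tcp [56.41 -4.65  8.22] F [ 0.3 -0.2 -1.7] M [ 0.02 -0.03 -0.02] gap 40.3 jaw 89.4 ydir [-0.002  0.001 -1.   ]
[-0.06790683 -0.11897188 -0.09986047]
t: 20.1
tool_pos: [0.5641, -0.0466, 0.0741]
orientation: [-0.707, 0.005, -0.003, 0.707]
wrist_force: [0.1, -0.4, -1.8]
finger_gap: 0.0402
t 20.10 tcp [56.41 -4.66  7.41] F [ 0.1 -0.4 -1.8] M [-0.02 -0.01  0.01] gap 40.2 jaw 89.4 ydir [-0.002  0.001 -1.   ]
```

Free insertion again. Now release, rise, shut the fingers and press.

```bash
python3 -m pendant '[[0,0,0,0,0,0,-0.05],[0,0,0,0,0,0,-0.05],[0,0,0,0,0,0,0.2],[0,0,0,0,0,0,0.2],[0,0,0,0,0,1,0.2],[0,0,0,0,0,2,0.2],[0,0,0,0,0,1,-0.2],[0,0,0,0,0,0,-1],[0,0,0,0,0,0,-1],[0,0,0,0,0,-2,-1],[0,0,0,0,0,-1.7,-1],[0,0,0,0,0,-0.3,-1],[0,0,0,0,0,-0.3,-1],[0,0,0,0,0,0,-1],[0,0,0,0,0,0,-1]]' ; python3 -c "
from h import *
s,R=st()"
```

```text
t: 21.6
tool_pos: [0.5627, -0.0463, 0.0721]
orientation: [-0.706, 0.006, -0.002, 0.708]
wrist_force: [-5.9, 1.2, 9.4]
finger_gap: 0.0001
t 21.60 tcp [56.27 -4.63  7.21] F [-5.9  1.2  9.4] M [ 0.28  1.18 -0.04] gap 0.1 jaw 89.4 ydir [-0.005  0.003 -1.   ]
```

```bash
python3 -m pendant '[[0,0,0,0,0,3,-1],[0,0,0,0,0,4,-1],[0,0,4,-1.2,-4,0,-1],[0,0,4,-1.2,-4,0,-1],[0,0,4,-1.2,-4,0,0.3],[0,0,4,-1.2,-4,0,0.3],[0,0,2.5,-1.3,-4,0,0.3],[0,0,0,-1.3,-4,0,0.3],[0,0,0,-1.3,-4,0,0.3],[0,0,0,-1.3,-4,0,0.3],[0,0,0,-1.3,-3,0,0.3],[0,0,0,0,0,0,0.3],[0,0,0,0,0,0,0.3],[0,0,0,0,0,0,0.3]]' ; python3 -c "
from h import *
s,R=st();print(turn(107.9))
p=cam('scene','s9',(110,140,270,270),5)
print(fit_drive([p],.45,-.398,np.radians(18)))
print(s['joint_pos'])
"
```

```text
t: 23.0
tool_pos: [0.4521, -0.395, 0.1411]
orientation: [-0.698, -0.11, 0.111, 0.699]
wrist_force: [0.9, -0.3, -0.6]
finger_gap: 0.0559
t 23.00 tcp [ 45.21 -39.5   14.11] F [ 0.9 -0.3 -0.6] M [0.04 0.02 0.05] gap 55.9 jaw 108.0 ydir [-0.002  0.002 -1.   ]
[-0.11001417 -0.105121   -0.0997774 ]
(array([ 0.45030101, -0.39848799,  0.30338895]), np.float64(0.05501805213521008))
[ 0.18420808  0.46004259  0.61254911  1.76834081 -0.30592217  1.01241097
  2.79760355]
```

View pics/s9.png

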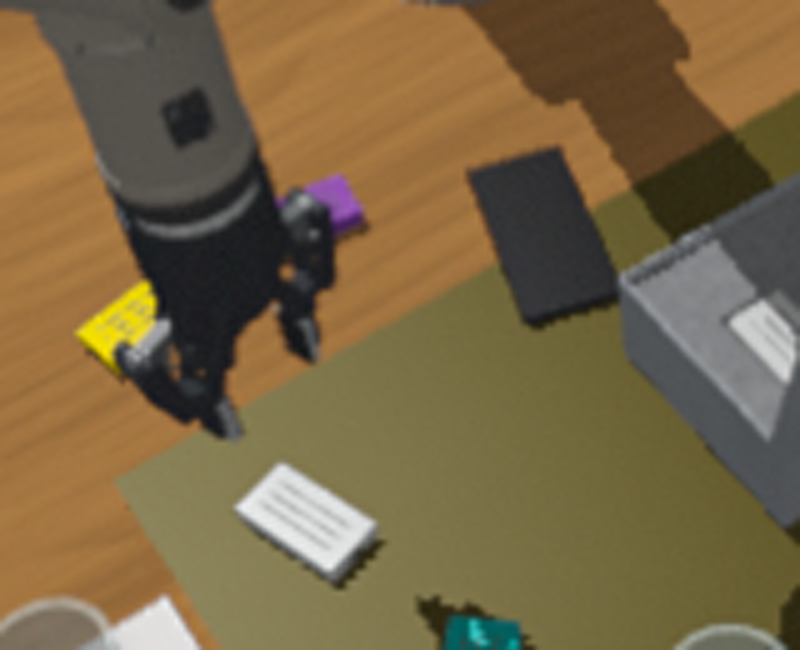

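```bash
python3 -m pendant '[[0,0,-0.2,-0.1,-0.2,-4,0.3],[0,0,0,-0.1,-0.1,-4,0.3],[0,0,0,0,0,-3,0.3],[0,0,0,0,0,-1,0.3],[0,0,0,0,0,0,0.3],[0,0,0,0,0,0,0.3],[0,0,0,0,0,0,0.3],[0,0,0,0,0,0,0.3]]' ; python3 -c "
from h import *
s,R=st();print(turn(107.6))"
```

```text
t: 23.85
tool_pos: [0.4503, -0.4002, 0.023]
orientation: [0.699, 0.109, -0.109, -0.698]
wrist_force: [-1.1, 0.6, 0.0]
finger_gap: 0.0557
t 23.85 tcp [ 45.03 -40.02   2.3 ] F [-1.1  0.6  0. ] M [-0.05 -0.   -0.02] gap 55.7 jaw 107.7 ydir [ 0.    -0.001 -1.   ]
[ 0.05990482  0.02640135 -0.10284981]
```

```bash
python3 -m pendant '[[0,0,0,0,0.2,-1.3,0.3],[0,0,0,0,0,0,0.3],[0,0,0,0,0,0,0.3]]' ; python3 -c "
from h import *
s,R=st();print(turn(107.6))"
python3 -m pendant '[[0,0,0,0,0,0,-1],[0,0,0,0,0,0,-1],[0,0,0,0,0,0,-1],[0,0,0,0,0,0,-1]]' 40; python3 -c "
from h import *
s,R=st()"
python3 -m pendant '[[0,0,0,0,0,2,-1],[0,0,0,0,0,4,-1],[0,0,0,0,0,4,-1],[0,0,0,0,0,3,-1],[0,0,0,0,0,0,-1],[0,0,0,0,0,0,-1]]' ; python3 -c "
from h import *
s,R=st();print(turn(89.3))
cam('scene','s10',(110,140,270,270),5)"
```

```text
t: 24.15
tool_pos: [0.4489, -0.397, 0.0077]
orientation: [-0.698, -0.108, 0.11, 0.699]
wrist_force: [0.4, 0.5, -0.6]
finger_gap: 0.0554
t 24.15 tcp [ 44.89 -39.7    0.77] F [ 0.4  0.5 -0.6] M [-0.02  0.01  0.02] gap 55.4 jaw 107.7 ydir [-0.003  0.001 -1.   ]
[-0.08595069 -0.17119372 -0.10111699]
t: 24.55
tool_pos: [0.4494, -0.398, 0.0086]
orientation: [-0.699, -0.108, 0.109, 0.699]
wrist_force: [0.4, -0.3, 1.5]
finger_gap: 0.0405
t 24.55 tcp [ 44.94 -39.8    0.86] F [ 0.4 -0.3  1.5] M [-0.09 -0.04  0.01] gap 40.5 jaw 107.7 ydir [-0.001 -0.    -1.   ]
t: 25.15
tool_pos: [0.4492, -0.3972, 0.1383]
orientation: [-0.698, -0.108, 0.109, 0.699]
wrist_force: [-0.3, 0.6, -1.9]
finger_gap: 0.0401
t 25.15 tcp [ 44.92 -39.72  13.83] F [-0.3  0.6 -1.9] M [-0.01  0.06 -0.01] gap 40.1 jaw 107.7 ydir [-0.002  0.001 -1.   ]
[ -0.06911734  -0.07682201 -18.40520049]
```

View pics/s10.png

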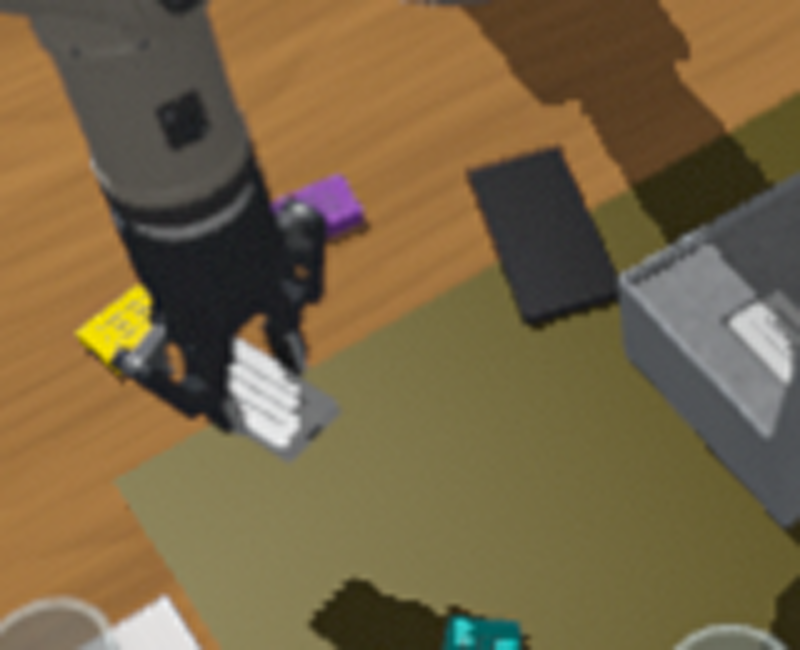

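```bash
python3 -m pendant '[[0,0,-4,1.1,4.2,0,-1],[0,0,-4,1.2,4.2,0,-1],[0,0,-4,1.2,4.2,0,-1],[0,0,-4,1.2,4.2,0,-1],[0,0,-2.4,1.2,4.2,0,-1],[0,0,0,1.2,4.2,0,-1],[0,0,0,1.2,4.2,0,-1],[0,0,0,1.2,4.2,0,-1],[0,0,0,1.2,4.2,0,-1],[0,0,0,1,3.3,0,-1],[0,0,0,0,0,0,-1],[0,0,0,0,0,0,-1],[0,0,0,0,0,0,-1]]' ; python3 -c "
from h import *
s,R=st();print(turn(89.3))"
```

```text
t: 26.5
tool_pos: [0.565, 0.0118, 0.1372]
orientation: [0.707, -0.007, 0.004, -0.707]
wrist_force: [-0.1, 0.6, -0.7]
finger_gap: 0.0398
t 26.50 tcp [56.5   1.18 13.72] F [-0.1  0.6 -0.7] M [-0.02  0.01 -0.01] gap 39.8 jaw 89.2 ydir [-0.004 -0.    -1.   ]
[ 0.01468958 -0.24839086  0.1237951 ]
```

```bash
python3 -m pendant '[[0,-0.2,0.1,0,0.1,-2,-1],[0,0,0,0,0,-2,-1],[0,0,0,0,0,-0.8,-1],[0,0,0,0,0,0,-1],[0,0,0,0,0,0,-1],[0,0,0,0,0,0,-1]]' ; python3 -c "
from h import *
s,R=st();print(turn(89.3))"
```

```text
t: 27.1
tool_pos: [0.567, 0.014, 0.0913]
orientation: [-0.707, 0.003, -0.005, 0.708]
wrist_force: [-0.1, 1.0, -1.1]
finger_gap: 0.0399
t 27.10 tcp [56.7   1.4   9.13] F [-0.1  1.  -1.1] M [-0.02 -0.05  0.  ] gap 39.9 jaw 89.4 ydir [ 0.004  0.001 -1.   ]
[-0.07444904  0.2065599  -0.05057441]
```

```bash
python3 -m pendant '[[0,0.2,0,0,0,-0.8,-1],[0,0,0,0,0,0,-1],[0,0,0,0,0,0,-1]]' ; python3 -c "
from h import *
s,R=st();print(turn(89.3))"
python3 -m pendant '[[0,0,0,0,0,-0.4,-1],[0,0,0,0,0,-0.4,-1],[0,0,0,0,0,0,-1],[0,0,0,0,0,0,-1]]' ; python3 -c "
from h import *
s,R=st()"
```

```text
t: 27.4
tool_pos: [0.5661, 0.0146, 0.0822]
orientation: [-0.707, 0.004, -0.003, 0.707]
wrist_force: [0.1, 0.0, -1.4]
finger_gap: 0.04
t 27.40 tcp [56.61  1.46  8.22] F [ 0.1  0.  -1.4] M [ 0.04  0.02 -0.01] gap 40.0 jaw 89.4 ydir [-0.002  0.001 -1.   ]
[-0.06573373 -0.12192795 -0.10027734]
t: 27.8
tool_pos: [0.5661, 0.0144, 0.0742]
orientation: [-0.707, 0.005, -0.003, 0.707]
wrist_force: [0.2, 0.3, -0.6]
finger_gap: 0.0401
t 27.80 tcp [56.61  1.44  7.42] F [ 0.2  0.3 -0.6] M [-0.04 -0.01  0.02] gap 40.1 jaw 89.4 ydir [-0.002  0.001 -1.   ]
```

```bash
python3 -m pendant '[[0,0,0,0,0,0,-0.05],[0,0,0,0,0,0,-0.05],[0,0,0,0,0,0,0.2],[0,0,0,0,0,0,0.2],[0,0,0,0,0,1,0.2],[0,0,0,0,0,2,0.2],[0,0,0,0,0,1,-0.2],[0,0,0,0,0,0,-1],[0,0,0,0,0,0,-1],[0,0,0,0,0,-2,-1],[0,0,0,0,0,-1.7,-1],[0,0,0,0,0,-0.3,-1],[0,0,0,0,0,-0.3,-1],[0,0,0,0,0,0,-1],[0,0,0,0,0,0,-1]]' ; python3 -c "
from h import *
s,R=st()"
python3 -m pendant '[[0,0,0,0,0,3,-1],[0,0,0,0,0,4,-1],[0,0,0,-4,0,4,-1],[0,0,0,-4,0,4,-1],[0,0,0,-4,4,4,-1],[0,0,0,-2,4,2,-1],[0,0,0,0,4.5,0,-1],[0,0,0,0,4.5,0,-1],[0,0,0,0,4.5,0,-1],[0,0,0,0,4.5,0,-1],[0,0,0,0,4,0,-1],[0,0,0,0,0,0,-1],[0,0,0,0,0,0,-1]]' ; python3 -c "
from h import *
s,R=st()
cam('top','t11'); cam('scene','s11')"
```

```text
t: 29.3
tool_pos: [0.5647, 0.0145, 0.0721]
orientation: [-0.706, 0.006, -0.002, 0.708]
wrist_force: [-5.1, 1.4, 8.6]
finger_gap: 0.0002
t 29.30 tcp [56.47  1.45  7.21] F [-5.1  1.4  8.6] M [ 0.1   1.17 -0.06] gap 0.2 jaw 89.4 ydir [-0.006  0.002 -1.   ]
t: 30.6
tool_pos: [0.4464, 0.3037, 0.2606]
orientation: [0.707, -0.004, 0.002, -0.707]
wrist_force: [-0.6, -1.0, 0.4]
finger_gap: -0.0
t 30.60 tcp [44.64 30.37 26.06] F [-0.6 -1.   0.4] M [-0.04 -0.04  0.05] gap -0.0 jaw 89.5 ydir [-0.002 -0.    -1.   ]
```

View pics/t11.png

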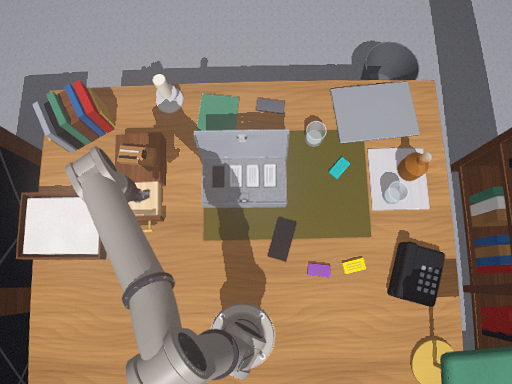

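View pics/s11.png

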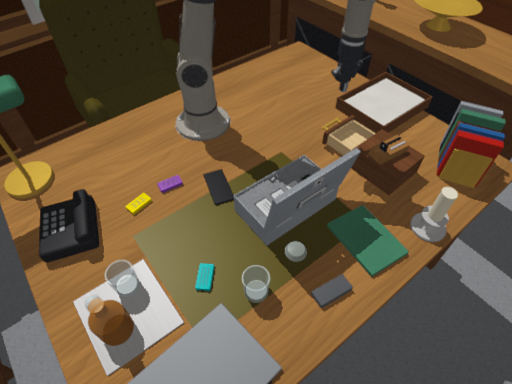

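Top view: three drives sit in recesses, at (236,176), (253,176) and (270,176). Recess 3 at (218,176) is empty, and no other white drive is on the desk. Next I'll shut the lid.

```bash
python3 -m pendant '[[0,0,0,0,0,4,-1],[0,0,0,0,0,4,-1],[0,0,0,2.3,-3.1,0,-1],[0,0,0,2.3,-3.1,0,-1],[0,0,0,2.3,-3.1,0,-1],[0,0,0,2.3,-3.1,0,-1],[0,0,0,2.3,-3.1,0,-1],[0,0,0,2.3,-3.1,0,-1],[0,0,0,2.3,-3.1,0,-1],[0,0,0,2.3,-3.1,0,-1],[0,0,0,2.3,-3.1,0,-1],[0,0,0,2.3,-3.1,0,-1],[0,0,0,2.3,-3.1,0,-1],[0,0,0,2.3,-3.1,0,-1],[0,0,0,0,0,0,-1],[0,0,0,0,0,0,-1]]'
python3 -m pendant '[[0,0,0,0,0,-4,-1],[0,0,0,0,0,-4,-1],[0,0,0,0,0,-4,-1],[0,0,0,0,0,-2,-1],[0,0,0,0,0,0,-1],[0,0,0,0,0,0,-1]]'
python3 -c "
from h import *
s,R=st(); print(turn(89.3))
cam('scene','s12',(200,80,400,230),4)"
```

```text
t: 32.3
tool_pos: [0.7219, -0.0719, 0.3408]
orientation: [-0.707, 0.006, -0.005, 0.707]
wrist_force: [0.0, 0.5, -0.8]
finger_gap: 0.0001
t: 32.9
tool_pos: [0.7227, -0.0679, 0.2022]
orientation: [-0.707, 0.004, -0.003, 0.708]
wrist_force: [0.2, 0.6, 0.9]
finger_gap: -0.0002
t 32.90 tcp [72.27 -6.79 20.22] F [0.2 0.6 0.9] M [-0.02  0.02  0.03] gap -0.2 jaw 89.4 ydir [-0.001  0.002 -1.   ]
[-0.09503513 -0.02903099 -0.13751485]
```

View pics/s12.png

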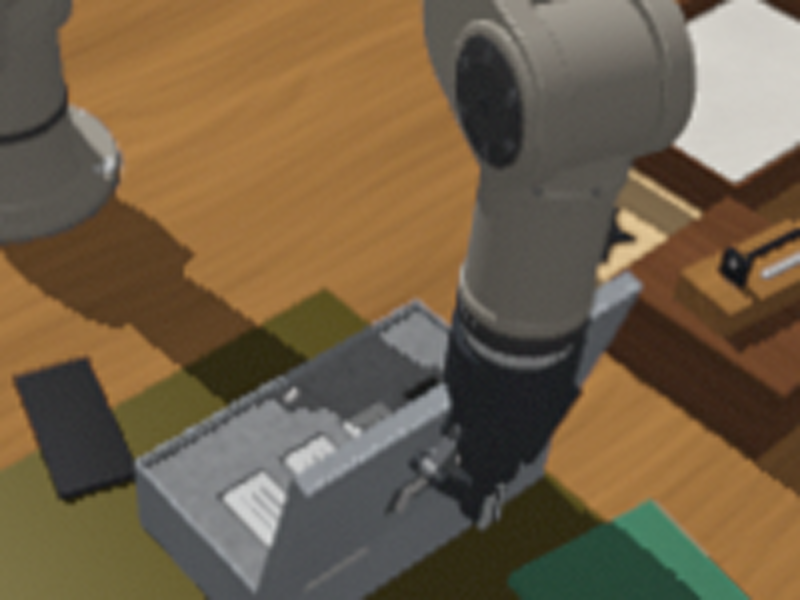

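```bash
python3 -m pendant '[[0,0,0,-1,0,0,-1],[0,0,0,-1,0,0,-1],[0,0,0,-1,0,0,-1],[0,0,0,-1,0,0,-1],[0,0,0,-1,0,0,-1],[0,0,0,-1,0,0,-1],[0,0,0,-1,0,0,-1]]'
python3 -m pendant '[[0,0,0,-1,0,0.2,-1],[0,0,0,-1,0,0.2,-1],[0,0,0,-1,0,0.2,-1],[0,0,0,-1,0,0.2,-1],[0,0,0,-1,0,0,-1],[0,0,0,-1,0,0,-1],[0,0,0,-1,0,0,-1],[0,0,0,-1,0,0,-1]]'
python3 -c "
from h import *
s,R=st(); print(turn(89.3))
cam('scene','s13',(200,80,400,230),4)"
```

```text
t: 33.65
tool_pos: [0.6525, -0.0686, 0.2015]
orientation: [-0.707, 0.004, -0.004, 0.708]
wrist_force: [3.4, 0.3, 0.6]
finger_gap: 0.0001
t: 34.45
tool_pos: [0.5716, -0.0688, 0.2089]
orientation: [-0.707, 0.004, -0.003, 0.708]
wrist_force: [1.7, 0.0, -0.2]
finger_gap: 0.0003
t 34.45 tcp [57.16 -6.88 20.89] F [ 1.7  0.  -0.2] M [-0.05 -0.54 -0.03] gap 0.3 jaw 89.4 ydir [-0.002  0.001 -1.   ]
[-0.0682171  -0.1182425  -0.09084762]
```

View pics/s13.png

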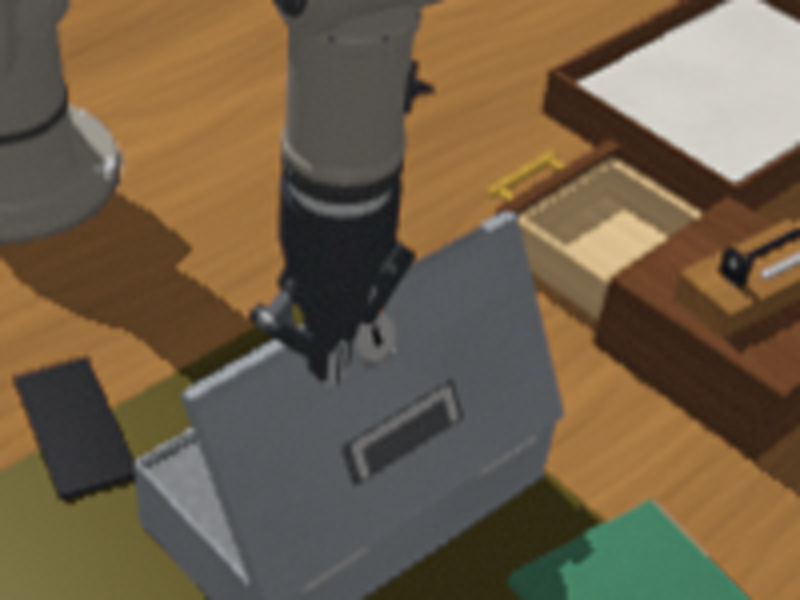

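```bash
python3 -m pendant '[[0,0,0,-1.2,0,-0.6,-1],[0,0,0,-1.1,0,-0.7,-1],[0,0,0,-1,0,-0.8,-1],[0,0,0,-0.9,0,-1,-1],[0,0,0,-0.8,0,-1,-1],[0,0,0,-0.6,0,-1,-1],[0,0,0,-0.6,0,-1,-1],[0,0,0,-0.5,0,-1,-1],[0,0,0,-0.4,0,-1,-1],[0,0,0,-0.3,0,-1,-1],[0,0,0,-0.2,0,-1,-1]]'
python3 -m pendant '[[0,0,0,0,0,-0.8,-1],[0,0,0,0,0,-0.7,-1],[0,0,0,0,0,-0.6,-1],[0,0,0,0,0,-0.4,-1],[0,0,0,0,0,-0.4,-1],[0,0,0,0,0,-0.3,-1],[0,0,0,0,0,0,-1]]'
python3 -c "
from h import *
s,R=st(); print(turn(89.3))
cam('scene','s14',(200,80,400,230),4)"
```

```text
t: 35.6
tool_pos: [0.4962, -0.0686, 0.107]
orientation: [-0.707, 0.005, -0.003, 0.708]
wrist_force: [-0.0, -0.2, 0.3]
finger_gap: -0.0004
t: 36.3
tool_pos: [0.4968, -0.0688, 0.0839]
orientation: [-0.704, 0.006, -0.003, 0.71]
wrist_force: [-25.6, 4.7, 75.3]
finger_gap: 0.0001
t 36.30 tcp [49.68 -6.88  8.39] F [-25.6   4.7  75.3] M [1.17 5.71 0.07] gap 0.1 jaw 89.3 ydir [-0.005  0.009 -1.   ]
[-0.51039613 -0.26977365  0.00334725]
```

View pics/s14.png

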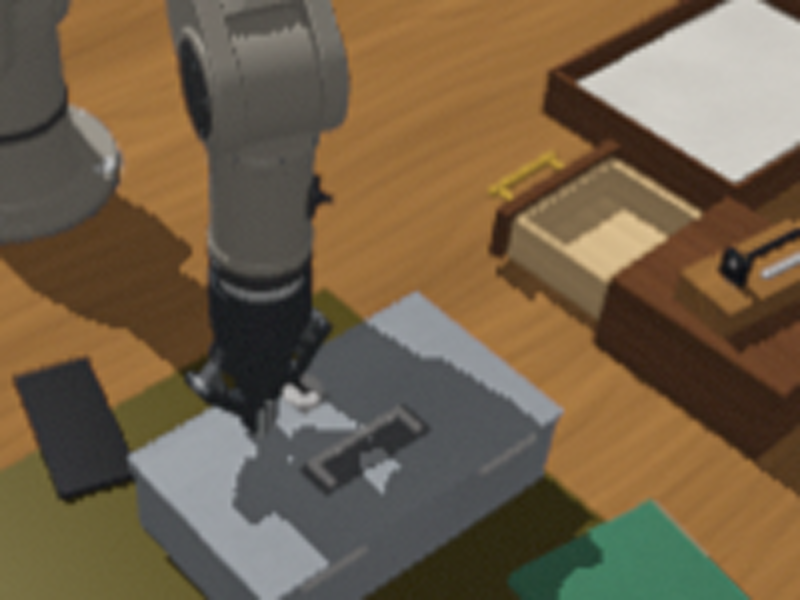

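The lid is shut, but that press read 75 N, so I'll go gentler. I'll back off and then measure the lock and the key.

```bash
python3 -m pendant '[[0,0,0,0,0,2,-1],[0,0,0,0,0,4,-1],[0,0,0,0,0,4,-1],[0,0,0,-2,-4,4,-1],[0,0,0,-2,-4,0,-1],[0,0,0,0,-4,0,-1],[0,0,0,0,-4,0,-1],[0,0,0,0,-4,0,-1],[0,0,0,0,-4,0,-1],[0,0,0,0,0,0,1],[0,0,0,0,0,0,0]]'
python3 - <<'E'
from h import *
st()
p=cam("top","t15",(190,140,310,230),6); cam("scene","s15",(225,140,365,250),5)
cam("top","t15c",(105,130,185,190),9); cam("scene","s15c",(355,115,435,185),9)
E
```

```text
t: 37.45
tool_pos: [0.4596, -0.303, 0.209]
orientation: [-0.707, 0.005, -0.004, 0.707]
wrist_force: [0.2, 0.2, -1.3]
finger_gap: 0.0283
t 37.45 tcp [ 45.96 -30.3   20.9 ] F [ 0.2  0.2 -1.3] M [ 0.08 -0.02 -0.01] gap 28.3 jaw 89.2 ydir [-0.002  0.001 -1.   ]
```

View pics/t15.png

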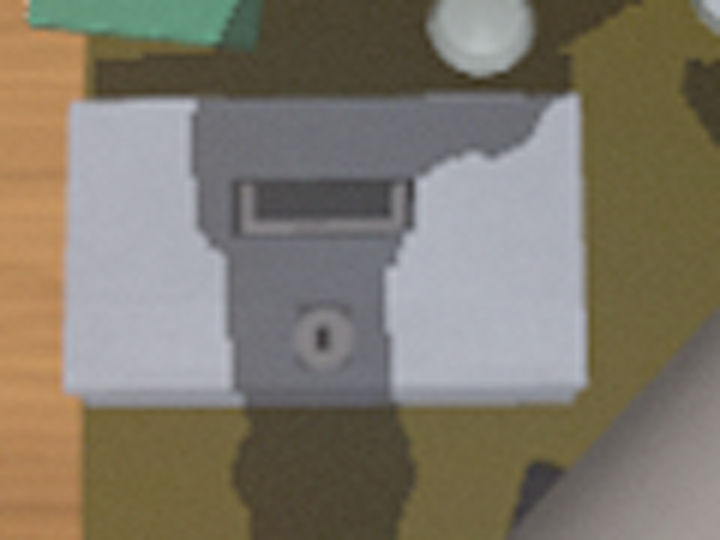

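View pics/s15.png

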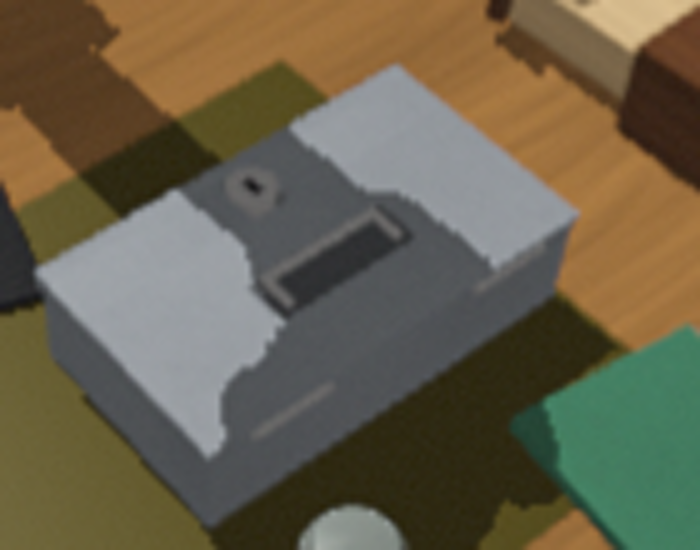

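View pics/t15c.png

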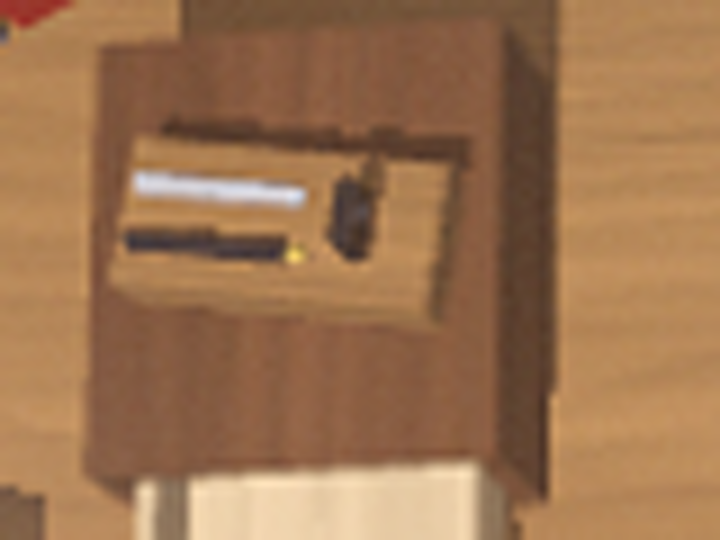

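View pics/s15c.png

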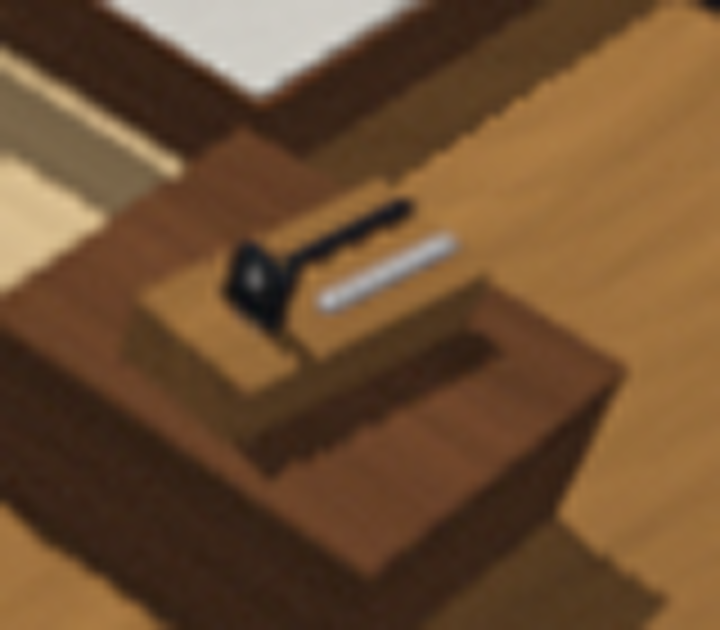

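```bash
cat > fitlock.py <<'E'
from h import *
def lst(ms,gg,w=None):
    A=np.c_[tuple(m.ravel() for m in ms)+(np.ones(gg.size),)]; s=np.linalg.lstsq(A,gg.ravel(),rcond=None)[0]
    return ((A@s-gg.ravel())**2).mean()/gg.var(), s
def circ(x,y,rad,z):
    a=np.linspace(0,2*np.pi,40,endpoint=False); return np.c_[x+rad*np.cos(a),y+rad*np.sin(a),np.full(40,z)]
def lockfit(ps,x0=.488,y0=-.0165,lockang=0,zf=.0865,h=4):
    bs=[]
    for p in ps:
        u=proj(p,[[x0,y0,zf]])[0]; bs.append((int(u[0])-h-2,int(u[1])-h-2,int(u[0])+h+3,int(u[1])+h+3))
    gs=[p["color"].astype(float).mean(2) for p in ps]
    def f(v):
        c=0
        for p,b,g in zip(ps,bs,gs):
            d=down(poly(np.vstack([proj(p,circ(v[0],v[1],.0145,zf)),proj(p,circ(v[0],v[1],.0145,zf-.002))]),b),b); t=down(poly(proj(p,rect(v[0],v[1],-.0118-lockang,.014,.006,zf)),b),b)
            e,s=lst([d,t],g[b[1]:b[3],b[0]:b[2]]); c+=e
        return c/len(ps)
    return fit(f,[x0,y0],[.002,.002])
def keyfit(ps,x,y,yaw,z,win,pen=None):
    gs=[p["color"].astype(float).mean(2) for p in ps]
    bs=[]
    for p,h in zip(ps,win):
        u=proj(p,[[x,y,z+.014]])[0]; bs.append((int(u[0])-h,int(u[1])-h,int(u[0])+h+1,int(u[1])+h+1))
    def f(v):
        c=0
        for p,b,g in zip(ps,bs,gs):
            d=down(poly(np.vstack([proj(p,rect(*v,.028,.010,z)),proj(p,rect(*v,.028,.010,z+.028))]),b),b)
            e,s=lst([d],g[b[1]:b[3],b[0]:b[2]]); c+=e
        return c/len(ps)
    return fit(f,[x,y,yaw],[.002,.002,.05])
if __name__=="__main__":
    T,S=cam("top"),cam("scene")
    for ps in([T],[S],[T,S]): print("lock",lockfit(ps))
    p0=tri([(T,(144,153.5)),(S,(383.5,146.5))]); print("key tri",p0)
    for ps,w in(([T],[7]),([S],[7]),([T,S],[7,7])): print("key",keyfit(ps,p0[0],p0[1],-.1,.115,w))
    # block top
    for z,L in((.115,[(120,145.2),(156,148),(153.3,166),(117,162)]),):
        print("block top corners",np.round(unproj(T,L,z)*1000,1))
E
python3 fitlock.py
```

```text
lock (array([ 0.48823212, -0.01474458]), np.float64(0.17449322631219896))
lock (array([ 0.48770908, -0.01724471]), np.float64(0.24572269798110424))
lock (array([ 0.4881549 , -0.01624207]), np.float64(0.2599652098218977))
key tri [0.63856282 0.33108442 0.13020322]
key (array([ 0.6400728 ,  0.33278727, -0.15539677]), np.float64(0.5478908045323226))
key (array([ 0.63550385,  0.33359307, -0.09736489]), np.float64(0.4238720270096036))
key (array([ 0.63798264,  0.3324257 , -0.11351323]), np.float64(0.5143479767567235))
block top corners [[678.5 427.2 115. ]
 [663.7 293.9 115. ]
 [597.1 301.  115. ]
 [615.6 434.4 115. ]]
```

```bash
cat > fk2.py <<'E'
from h import *
T,S=cam("top"),cam("scene")
def run(items,v0):
    def f(v):
        c=0
        for p,b,W in items:
            g=p["color"].astype(float).mean(2)[b[1]:b[3],b[0]:b[2]]
            d=down(poly(np.vstack([proj(p,rect(*v,.028,.010,.115)),proj(p,rect(*v,.028,.010,.143))]),b),b)
            A=np.c_[d[W],np.ones(W.sum())]; s=np.linalg.lstsq(A,g[W],rcond=None)[0]; c+=((A@s-g[W])**2).mean()/g[W].var()
        return c/len(items)
    return fit(f,v0,[.002,.002,.05])
def win(b): 
    yy,xx=np.mgrid[b[1]:b[3],b[0]:b[2]]; return xx,yy
bS=(377,139,391,155); xx,yy=win(bS)
WS=~((xx>=386)&(yy<=145))&~((xx>=386)&(yy>=150))&~((abs(xx-383)<=1)&(abs(yy-146)<=1))
bT=(139,147,151,162); xx,yy=win(bT)
WT=~((xx>=145)&(yy<=150))
for it in([(S,bS,WS)],[(T,bT,WT)],[(S,bS,WS),(T,bT,WT)]): print("key",run(it,[.637,.3325,-.1]))
def blk(p,b,v0):
    g=p["color"].astype(float); g=g[:,:,0]+g[:,:,1]-g[:,:,2]; g=g[b[1]:b[3],b[0]:b[2]]
    def f(v):
        t=poly(proj(p,rect(*v,.06,.13,.115)),b); h=poly(np.vstack([proj(p,rect(*v,.06,.13,.115)),proj(p,rect(*v,.06,.13,.085))]),b)
        t=down(t,b);h=down(h,b); A=np.c_[t.ravel(),(h-t).ravel(),np.ones(t.size)]; s=np.linalg.lstsq(A,g.ravel(),rcond=None)[0]
        r_=abs(A@s-g.ravel()); return np.minimum(r_,60).mean()
    return fit(f,v0,[.003,.003,.05])
for p,b in((T,(114,141,159,169)),(S,(367,132,412,165))):
    v,e=blk(p,b,[.638,.364,-.1]); x,y,a=v; print("block",v,e,"slot",x+np.sin(a)*.035,y-np.cos(a)*.035)
E
python3 fk2.py
```

```text
key (array([ 0.63550347,  0.33333218, -0.06958912]), np.float64(0.30531610965926104))
key (array([ 0.6398675 ,  0.33297715, -0.14739752]), np.float64(0.10772858211324632))
key (array([ 0.63768012,  0.33266043, -0.09609068]), np.float64(0.23667403592647038))
block [ 0.64044314  0.36874527 -0.13869163] 22.516631038773866 slot 0.635604480949954 0.33408135230688796
block [ 0.64240498  0.36530186 -0.12693877] 26.57194373613966 slot 0.6379740455752702 0.3305834642738835
```

```bash
python3 -m pendant '[[0,0,-3,1.1,4,2,-0.4],[0,0,-3,1.1,4,2,-0.4],[0,0,0,1.1,4,0,-0.4],[0,0,0,1.1,4,0,-0.4],[0,0,0,1.1,4,0,-0.4],[0,0,0,1.1,4,0,-0.4],[0,0,0,1.1,4,0,-0.4],[0,0,0,1.1,4,0,-0.4],[0,0,0,1.1,4,0,-0.4],[0,0,0,1.1,4,0,-0.4],[0,0,0,1.1,4,0,-0.4],[0,0,0,1.1,4,0,-0.4],[0,0,0,1.1,4,0,-0.4],[0,0,0,1.1,4,0,-0.4],[0,0,0,1.1,4,0,-0.4],[0,0,0,1.2,3.6,0,-0.4],[0,0,0,0,0,-2,-0.4],[0,0,0,0,0,-2,-0.4],[0,0,0,0,0,0,-0.4],[0,0,0,0,0,0,-0.4]]'
python3 - <<'E'
from h import *
s,R=st(); print(turn(83))
cam("scene","s16",(340,90,440,170),8)
E
```

```text
t: 39.85
tool_pos: [0.6368, 0.3341, 0.2093]
orientation: [-0.706, 0.041, -0.04, 0.706]
wrist_force: [-0.4, -1.2, 1.6]
finger_gap: 0.0257
t 39.85 tcp [63.68 33.41 20.93] F [-0.4 -1.2  1.6] M [-0.05 -0.03 -0.03] gap 25.7 jaw 83.4 ydir [-0.002  0.001 -1.   ]
[-0.06010113 -0.11304035 -0.39643374]
```

View pics/s16.png

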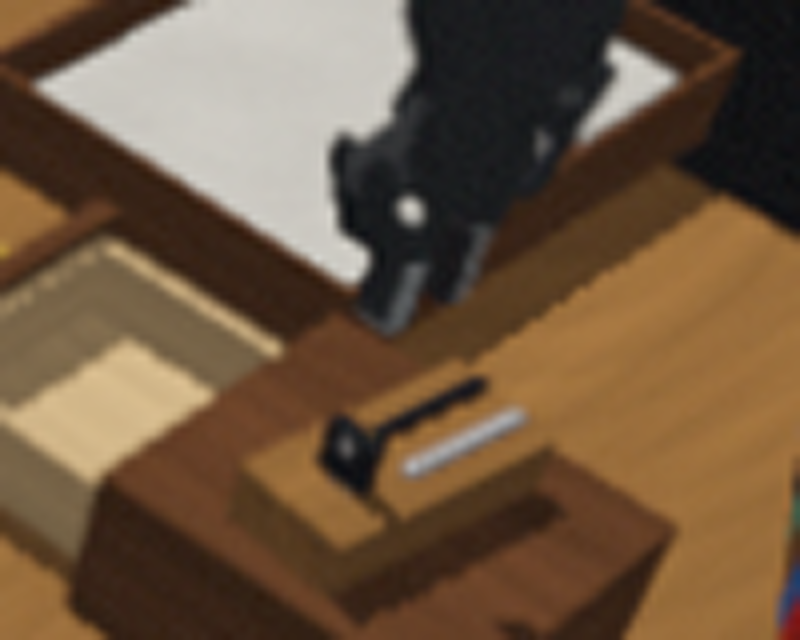

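```bash
python3 -m pendant '[[0,0,-0.3,0,-0.1,-3,-0.4],[0,0,0,0,0,-2.4,-0.4],[0,0,0,0,0,0,-0.4],[0,0,0,0,0,0,-0.4],[0,0,0,0,0,0,-0.4]]'
python3 - <<'E'
from h import *
s,R=st(); print(turn(83))
p=cam("scene","s17",(350,100,430,160),9); print(proj(p,[s['tool_pos']]))
E
```

```text
t: 40.4
tool_pos: [0.6384, 0.3334, 0.1578]
orientation: [-0.705, 0.042, -0.043, 0.707]
wrist_force: [0.3, 0.1, 0.9]
finger_gap: 0.0254
t 40.40 tcp [63.84 33.34 15.78] F [0.3 0.1 0.9] M [-0.02 -0.01 -0.04] gap 25.4 jaw 83.1 ydir [ 0.002  0.003 -1.   ]
[-0.18537842  0.11460754 -0.08630807]
[[386.4489006  139.89992948]]
```

View pics/s17.png

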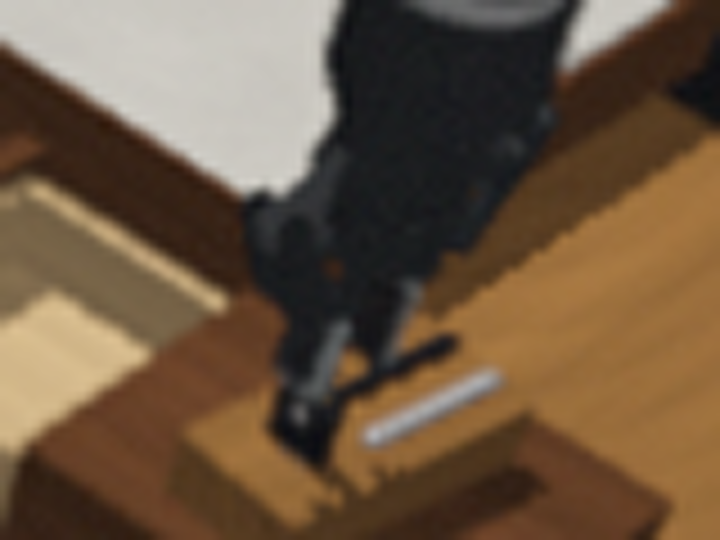

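```bash
cat > ov.py <<'E'
from h import *
s,R=st()
p=cam("scene"); X0,Y0,k=350,100,9
im=cv2.resize(p["color"][Y0:160,X0:430,::-1],None,fx=k,fy=k,interpolation=cv2.INTER_CUBIC)
def draw(pts,c):
    uv=(proj(p,pts)-[X0,Y0]+.5)*k-.5; cv2.polylines(im,[np.round(uv).astype(int)],True,c,1)
for z in(.115,.143): draw(rect(.637,.333,-.12,.028,.010,z),(0,255,0))
t=s["tool_pos"]; g=s["finger_gap"]
for sg in(-1,1):
    c=t+R[:,2]*sg*g/2; w=R[:,0]*.011; b=-R[:,1]*.004
    draw([c-w+b,c+w+b,c+w+b+R[:,2]*sg*.008,c-w+b+R[:,2]*sg*.008],(0,0,255))
cv2.imwrite("pics/ov1.png",im)
E
python3 ov.py
```

```text
t 40.45 tcp [63.84 33.34 15.78] F [ 0.1 -0.3 -0.2] M [0.02 0.02 0.01] gap 25.4 jaw 83.1 ydir [ 0.002  0.003 -1.   ]
```

View pics/ov1.png

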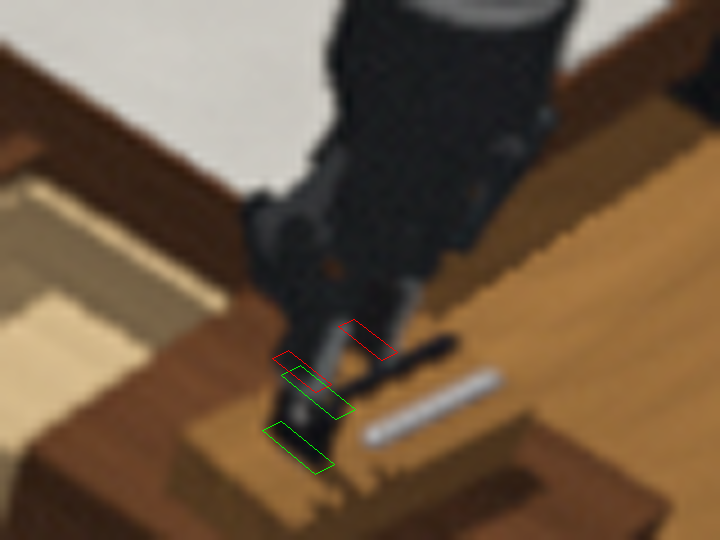

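```bash
python3 -m pendant '[[0,0,0,-0.1,0,-1.2,-0.4],[0,0,0,0,0,-1,-0.4],[0,0,0,0,0,-0.8,-0.4],[0,0,0,0,0,0,-0.4],[0,0,0,0,0,0,-0.4],[0,0,0,0,0,0,-0.4]]'
python3 - <<'E'
from h import *
s,R=st(); print(turn(83))
E
sed -i 's/ov1/ov2/' ov.py; python3 ov.py
```

```text
t: 41.1
tool_pos: [0.6363, 0.333, 0.1256]
orientation: [-0.705, 0.043, -0.042, 0.706]
wrist_force: [0.1, 0.1, 0.4]
finger_gap: 0.0257
t 41.10 tcp [63.63 33.3  12.56] F [0.1 0.1 0.4] M [ 0.03 -0.03 -0.07] gap 25.7 jaw 83.1 ydir [-0.001  0.002 -1.   ]
[-0.08774917 -0.04969805 -0.0923958 ]
t 41.10 tcp [63.63 33.3  12.56] F [0.1 0.1 0.4] M [ 0.03 -0.03 -0.07] gap 25.7 jaw 83.1 ydir [-0.001  0.002 -1.   ]
```

View pics/ov2.png

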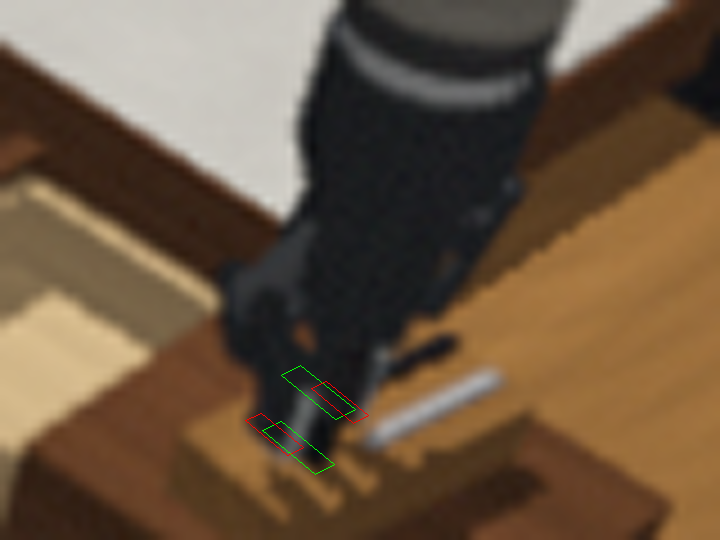

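Fingers straddle the key with no contact force, so close on it.

```bash
python3 -m pendant '[[0,0,0,0,0,0.1,-1],[0,0,0,0,0,0,-1],[0,0,0,0,0,0,-1],[0,0,0,0,0,0,-1],[0,0,0,0,0,0,-1]]' 60
python3 - <<'E'
from h import *
s,R=st(); cam("scene","s18",(350,100,430,160),9)
E
```

```text
t: 41.65
tool_pos: [0.6364, 0.3331, 0.127]
orientation: [-0.705, 0.043, -0.042, 0.706]
wrist_force: [-0.3, -0.1, 3.9]
finger_gap: 0.0087
t 41.65 tcp [63.64 33.31 12.7 ] F [-0.3 -0.1  3.9] M [-0.04 -0.   -0.04] gap 8.7 jaw 83.1 ydir [-0.001  0.002 -1.   ]
```

View pics/s18.png

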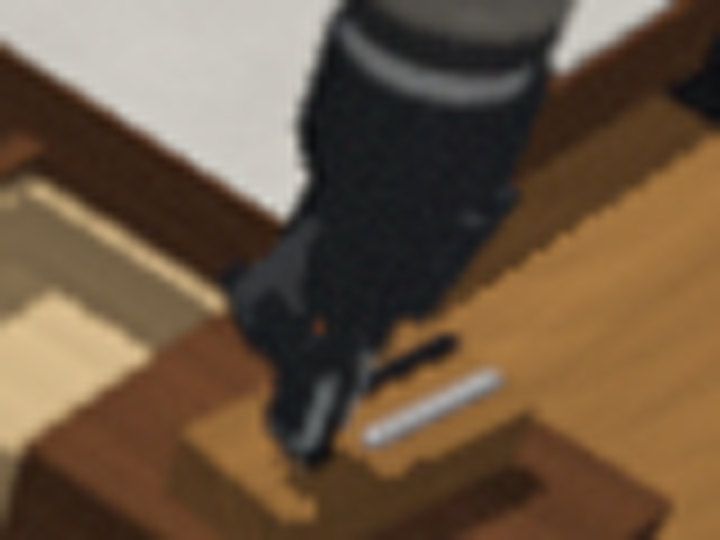

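```bash
python3 -m pendant '[[0,0,0,0,0,1.5,-1],[0,0,0,0,0,2.5,-1],[0,0,0,0,0,3.5,-1],[0,0,3,-1.2,-2.9,1,-1],[0,0,3.2,-1.2,-2.9,0,-1],[0,0,0,-1.2,-2.9,0,-1],[0,0,0,-1.2,-2.9,0,-1],[0,0,0,-1.2,-2.9,0,-1],[0,0,0,-1.2,-2.9,0,-1],[0,0,0,-1.3,-2.9,0,-1],[0,0,0,-1.3,-2.9,0,-1],[0,0,0,-1.3,-2.9,0,-1],[0,0,0,-1.3,-2.9,0,-1],[0,0,0,-1.3,-2.9,0,-1],[0,0,0,-1.3,-2.9,0,-1],[0,0,0,0,0,-2.5,-1],[0,0,0,0,0,-2.5,-1],[0,0,0,0,0,0,-1],[0,0,0,0,0,0,-1],[0,0,0,0,0,0,-1]]'
python3 - <<'E'
from h import *
s,R=st(); print(turn(89.3),s["joint_pos"]); p=cam("scene","s19",(235,130,315,190),9)
print(proj(p,[s["tool_pos"],[.488,-.016,.0865]]))
cam("top","t19",(190,140,310,230),6)
E
```

```text
t: 43.7
tool_pos: [0.4871, -0.0149, 0.1626]
orientation: [-0.707, 0.004, -0.004, 0.708]
wrist_force: [0.2, -0.1, -0.3]
finger_gap: 0.0086
t 43.70 tcp [48.71 -1.49 16.26] F [ 0.2 -0.1 -0.3] M [-0.01 -0.03 -0.02] gap 8.6 jaw 89.3 ydir [ 0.001  0.002 -1.   ]
[-0.08751678  0.02909724 -0.00957467] [-0.63371531  0.21474581  0.65915458  2.00986961 -0.16113351  0.96660394
  1.66498331]
[[276.16695095 159.72131382]
 [275.29286172 176.65151197]]
```

View pics/s19.png

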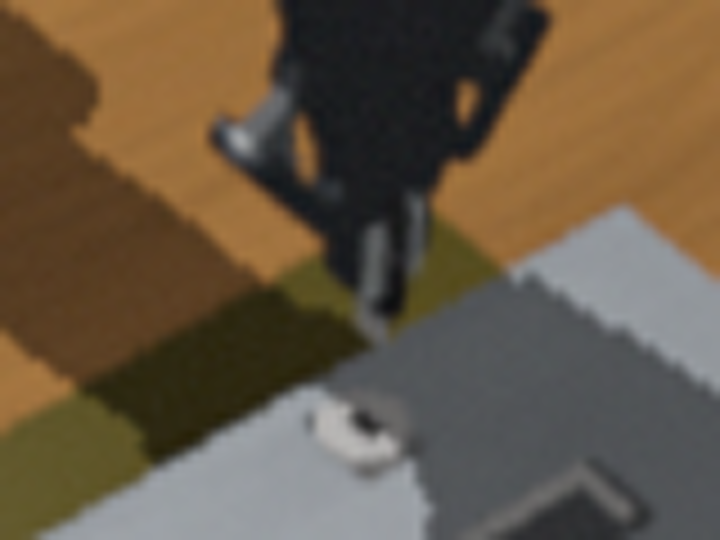

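View pics/t19.png

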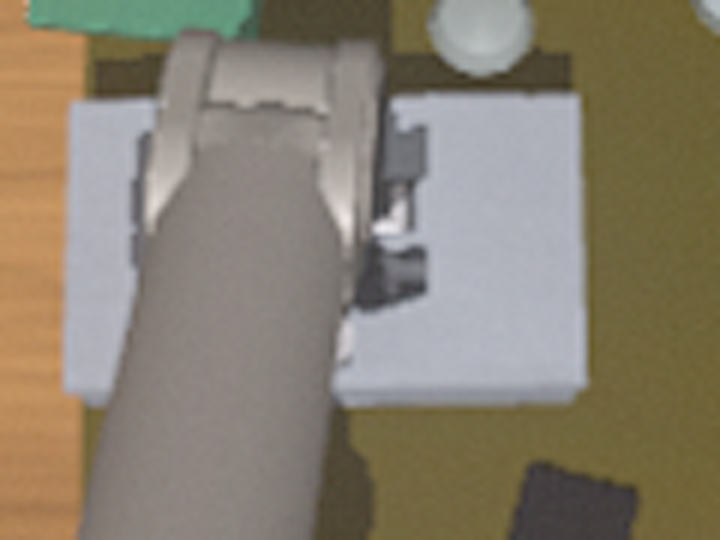

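```bash
python3 -m pendant '[[0,0,0,0,-0.1,-1.5,-1],[0,0,0,0,0,-1.5,-1],[0,0,0,0,0,-0.8,-1],[0,0,0,0,0,0,-1],[0,0,0,0,0,0,-1],[0,0,0,0,0,0,-1]]'
cat > ovk.py <<'E'
from h import *
import sys
s,R=st(); print(turn(89.3))
p=cam("scene"); X0,Y0,k=250,150,14
im=cv2.resize(p["color"][Y0:190,X0:300,::-1],None,fx=k,fy=k,interpolation=cv2.INTER_CUBIC)
cv2.imwrite("pics/"+sys.argv[1]+"a.png",im)
def draw(pts,c):
    uv=(proj(p,pts)-[X0,Y0]+.5)*k-.5; cv2.polylines(im,[np.round(uv).astype(int)],True,c,1)
t=s["tool_pos"]; yaw=np.arctan2(R[1,2],R[0,2])-np.pi/2
dx=float(sys.argv[2]); lx,ly=float(sys.argv[3]),float(sys.argv[4])
for z,c in((t[2]-.030,(0,255,0)),(t[2]-.012,(0,255,255))):
    draw(rect(t[0]+dx,t[1],yaw,.012,.004,z),c)
draw(rect(t[0]+dx,t[1],yaw,.028,.010,t[2]-.012),(255,0,255))
draw(rect(lx,ly,-.0118,.014,.006,.0865),(0,0,255))
a=np.linspace(0,6.28,40); draw(np.c_[lx+.0145*np.cos(a),ly+.0145*np.sin(a),a*0+.0865],(0,0,255))
cv2.imwrite("pics/"+sys.argv[1]+".png",im)
E
python3 ovk.py k1 0 .488 -.016
```

```text
t: 44.4
tool_pos: [0.4867, -0.016, 0.124]
orientation: [-0.707, 0.004, -0.004, 0.708]
wrist_force: [-0.6, -0.8, -0.8]
finger_gap: 0.0082
t 44.40 tcp [48.67 -1.6  12.4 ] F [-0.6 -0.8 -0.8] M [-0.01  0.01  0.03] gap 8.2 jaw 89.3 ydir [-0.     0.001 -1.   ]
[-0.08380656 -0.00941911  0.00347777]
```

View pics/k1.png

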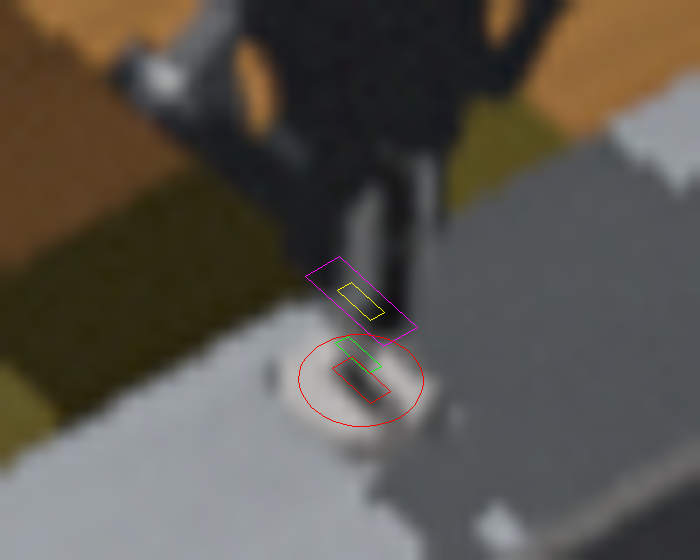

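View pics/k1a.png

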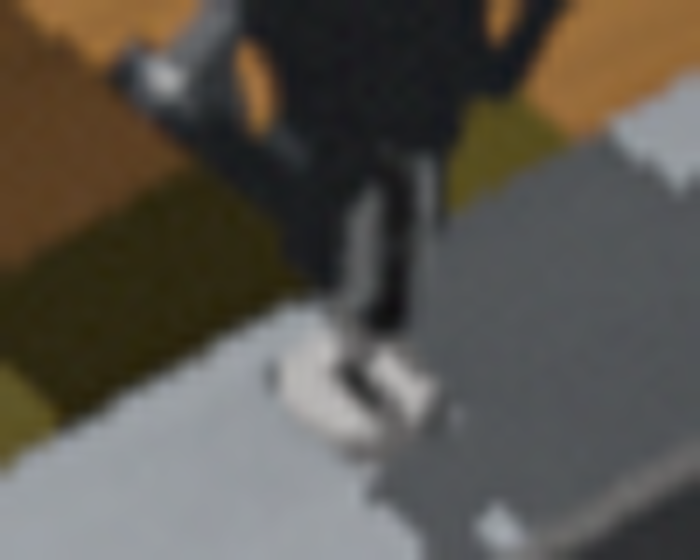

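```bash
python3 - <<'E'
from h import *
p=cam("scene"); T=cam("top")
def J(P,X):
    b=proj(P,[X])[0]; return b,np.c_[(proj(P,[np.add(X,[.001,0,0])])[0]-b),(proj(P,[np.add(X,[0,.001,0])])[0]-b),(proj(P,[np.add(X,[0,0,.001])])[0]-b)]
b,j=J(p,[.4871,-.0149,.1326]); print("tip model",b,"\n",j)
print("lock scene",J(p,[.488,-.016,.0865])[0], "top",J(T,[.488,-.016,.0865]))
E
python3 - <<'E'
import cv2
im=cv2.imread('pics/s19.png')
cv2.imwrite('pics/s19z.png',cv2.resize(im[230:480,260:500],None,fx=3,fy=2.4))
im=cv2.imread('pics/s15.png')
cv2.imwrite('pics/s15z.png',cv2.resize(im[140:240,200:320],None,fx=6,fy=6))
E
```

```text
tip model [275.8454805  166.48339239] 
 [[ 0.20376824  0.2422988   0.01053282]
 [ 0.17834494 -0.14145451 -0.22060995]]
lock scene [275.29286172 176.65151197] top (array([243.52756983, 196.0211101 ]), array([[-0.00308505, -0.28435382, -0.01380816],
       [-0.2787082 ,  0.00577829, -0.05710765]]))
```

View pics/s19z.png

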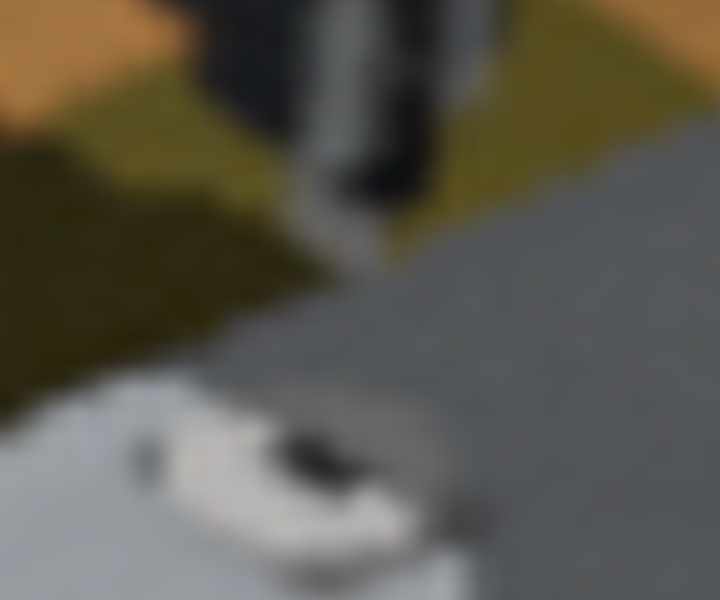

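View pics/s15z.png

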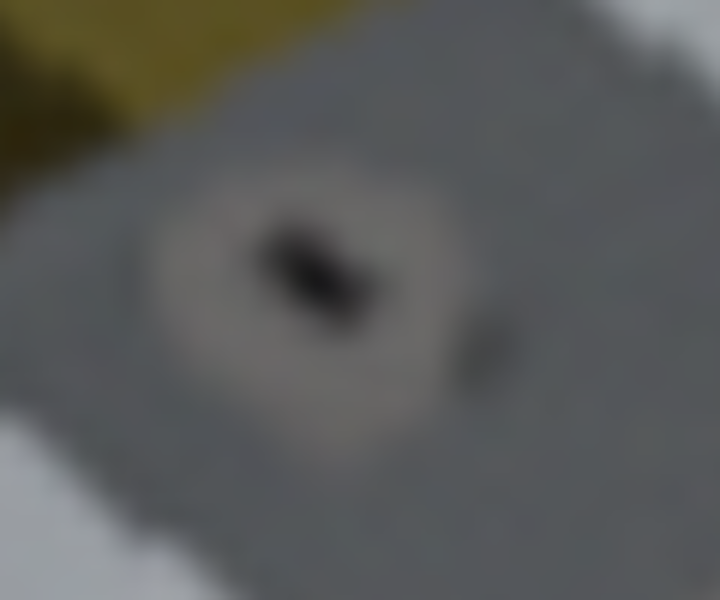

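```bash
python3 -m pendant '[[0,0,0,0.13,0.05,-0.3,-1],[0,0,0,0,0,0,-1],[0,0,0,0,0,0,-1]]'
python3 -c "
from h import *
st()"
python3 -m pendant '[[0,0,0,0,0,-0.3,-1],[0,0,0,0,0,-0.3,-1],[0,0,0,0,0,0,-1],[0,0,0,0,0,0,-1]]'
python3 -c "
from h import *
st()"
```

```text
t: 44.85
tool_pos: [0.4872, -0.0155, 0.1202]
orientation: [-0.707, 0.005, -0.004, 0.707]
wrist_force: [-0.3, -0.8, 0.2]
finger_gap: 0.0084
t 44.85 tcp [48.72 -1.55 12.02] F [-0.3 -0.8  0.2] M [ 0.03 -0.02  0.04] gap 8.4 jaw 89.3 ydir [-0.002  0.001 -1.   ]
t: 45.25
tool_pos: [0.4872, -0.0156, 0.1141]
orientation: [-0.707, 0.005, -0.004, 0.707]
wrist_force: [-0.5, 0.8, -1.1]
finger_gap: 0.0084
t 45.25 tcp [48.72 -1.56 11.41] F [-0.5  0.8 -1.1] M [-0.02 -0.05  0.05] gap 8.4 jaw 89.3 ydir [-0.002  0.001 -1.   ]
```

```bash
python3 -m pendant '[[0,0,0,0,0,-0.3,-1],[0,0,0,0,0,-0.3,-1],[0,0,0,0,0,0,-1]]'
python3 -c "
from h import *
st()"
python3 -m pendant '[[0,0,0,0,0,-0.3,-1],[0,0,0,0,0,-0.3,-1],[0,0,0,0,0,0,-1],[0,0,0,0,0,0,-1]]'
python3 -c "
from h import *
st()"
```

```text
t: 45.55
tool_pos: [0.4869, -0.0155, 0.1078]
orientation: [-0.707, 0.005, -0.003, 0.707]
wrist_force: [0.6, 0.5, 0.6]
finger_gap: 0.0084
t 45.55 tcp [48.69 -1.55 10.78] F [0.6 0.5 0.6] M [-0.01  0.07  0.01] gap 8.4 jaw 89.3 ydir [-0.003  0.001 -1.   ]
t: 45.95
tool_pos: [0.4872, -0.0155, 0.1022]
orientation: [-0.707, 0.005, -0.004, 0.707]
wrist_force: [-0.5, 0.5, 0.4]
finger_gap: 0.0084
t 45.95 tcp [48.72 -1.55 10.22] F [-0.5  0.5  0.4] M [ 0.02 -0.01 -0.01] gap 8.4 jaw 89.3 ydir [-0.002  0.001 -1.   ]
```

```bash
python3 -m pendant '[[0,0,0,0,0,-0.2,-1],[0,0,0,0,0,-0.2,-1],[0,0,0,0,0,0,-1],[0,0,0,0,0,0,-1]]'
python3 -c "
from h import *
st()"
```

```text
t: 46.35
tool_pos: [0.4874, -0.0155, 0.0983]
orientation: [-0.707, 0.005, -0.004, 0.708]
wrist_force: [-0.4, 0.2, 1.3]
finger_gap: 0.0084
t 46.35 tcp [48.74 -1.55  9.83] F [-0.4  0.2  1.3] M [0.01 0.07 0.05] gap 8.4 jaw 89.3 ydir [-0.001  0.001 -1.   ]
```

```bash
python3 -m pendant '[[0,0,0,0,0,-0.1,-1],[0,0,-6,0,0,0,-1],[0,0,-6,0,0,0,-1],[0,0,-6,0,0,0,-1],[0,0,-6,0,0,0,-1],[0,0,-6,0,0,0,-1],[0,0,0,0,0,0,-1]]' 90
python3 -c "
from h import *
st()"
```

```text
t: 47.05
tool_pos: [0.4878, -0.0159, 0.0983]
orientation: [-0.681, 0.188, -0.188, 0.682]
wrist_force: [-2.6, -0.5, 9.9]
finger_gap: 0.0076
t 47.05 tcp [48.78 -1.59  9.83] F [-2.6 -0.5  9.9] M [-0.11  0.62  0.03] gap 7.6 jaw 59.2 ydir [-0.     0.002 -1.   ]
```

```bash
python3 -m pendant '[[0,0,-6,0,0,0,-1],[0,0,-6,0,0,0,-1],[0,0,-6,0,0,0,-1],[0,0,-6,0,0,0,-1],[0,0,-6,0,0,0,-1],[0,0,-6,0,0,0,-1],[0,0,-6,0,0,0,-1],[0,0,-6,0,0,0,-1],[0,0,0,0,0,0,-1]]'
python3 -c "
from h import *
st()"
python3 -m pendant '[[0,0,-6,0,0,0,-1],[0,0,-6,0,0,0,-1],[0,0,-4,0,0,0,-1],[0,0,0,0,0,0,-1]]'
python3 -c "
from h import *
st()"
```

```text
t: 47.95
tool_pos: [0.4871, -0.0168, 0.0983]
orientation: [-0.546, 0.449, -0.449, 0.546]
wrist_force: [-4.6, -1.6, 11.9]
finger_gap: 0.0078
t 47.95 tcp [48.71 -1.68  9.83] F [-4.6 -1.6 11.9] M [-0.38  0.96 -0.03] gap 7.8 jaw 11.2 ydir [-0.     0.001 -1.   ]
t: 48.35
tool_pos: [0.4868, -0.0169, 0.0983]
orientation: [-0.478, 0.521, -0.52, 0.479]
wrist_force: [-4.7, -2.3, 13.5]
finger_gap: 0.0074
t 48.35 tcp [48.68 -1.69  9.83] F [-4.7 -2.3 13.5] M [-0.4   1.11 -0.04] gap 7.4 jaw -4.8 ydir [-0.     0.001 -1.   ]
```

```bash
python3 -m pendant '[[0,0,-3,0,0,0,-1],[0,0,-3,0,0,0,-1],[0,0,0,0,0,0,-1],[0,0,0,0,0,0,-1]]'
python3 -c "
from h import *
st()"
python3 -m pendant '[[0,0,-3,0,0,0,-1],[0,0,-2,0,0,0,-1],[0,0,0,0,0,0,-1]]'
python3 -c "
from h import *
st()"
```

```text
t: 48.75
tool_pos: [0.4866, -0.0168, 0.0983]
orientation: [-0.451, 0.545, -0.544, 0.451]
wrist_force: [-5.6, -1.6, 13.3]
finger_gap: 0.0078
t 48.75 tcp [48.66 -1.68  9.83] F [-5.6 -1.6 13.3] M [-0.38  1.26  0.01] gap 7.8 jaw -10.7 ydir [-0.     0.001 -1.   ]
t: 49.05
tool_pos: [0.4863, -0.0166, 0.0982]
orientation: [-0.427, 0.564, -0.563, 0.427]
wrist_force: [-6.1, -1.4, 14.7]
finger_gap: 0.0081
t 49.05 tcp [48.63 -1.66  9.82] F [-6.1 -1.4 14.7] M [-0.3   1.42  0.08] gap 8.1 jaw -15.7 ydir [-0.001  0.001 -1.   ]
```

```bash
python3 -m pendant '[[0,0,-3,0,0,0,-1],[0,0,-3,0,0,0,-1],[0,0,0,0,0,0,-1]]'
python3 -c "
from h import *
st()
cam('scene','s20',(245,140,315,190),10)"
```

```text
t: 49.35
tool_pos: [0.4863, -0.0165, 0.0982]
orientation: [-0.397, 0.586, -0.585, 0.397]
wrist_force: [-6.2, -1.3, 15.2]
finger_gap: 0.0075
t 49.35 tcp [48.63 -1.65  9.82] F [-6.2 -1.3 15.2] M [-0.19  1.44  0.37] gap 7.5 jaw -21.7 ydir [-0.001  0.001 -1.   ]
```

View pics/s20.png

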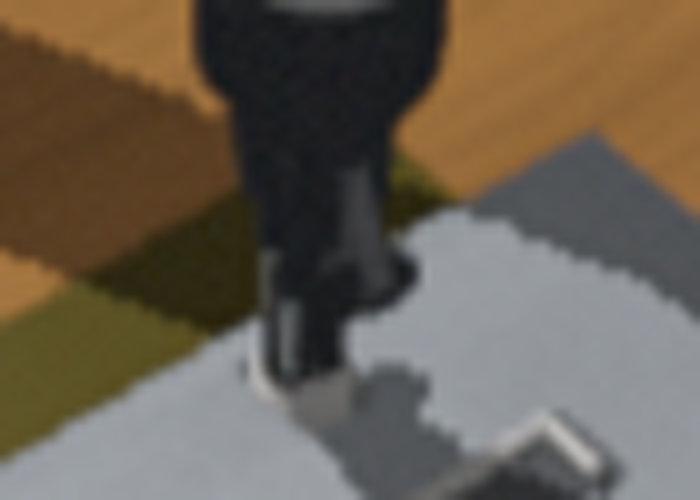

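```bash
python3 -m pendant '[[0,0,5,0,0,0,-1],[0,0,5,0,0,0,-1],[0,0,0,0,0,0,-1],[0,0,0,0,0,0.5,-1],[0,0,0,0,0,0.5,-1],[0,0,0,0,0,0,-1]]'
python3 -c "
from h import *
st()"
python3 -m pendant '[[0,0,0,0,0,0.5,-1],[0,0,0,0,0,0.5,-1],[0,0,0,0,0,0.5,-1],[0,0,0,0,0,1,-1],[0,0,0,0,0,3,-1],[0,0,0,0,0,3,-1],[0,0,0,0,0,0,-1],[0,0,0,0,0,0,-1]]'
python3 -c "
from h import *
st()
cam('scene','s21',(235,130,315,190),9)"
```

```text
t: 50.0
tool_pos: [0.4865, -0.0153, 0.1073]
orientation: [-0.446, 0.549, -0.548, 0.447]
wrist_force: [-3.6, -0.7, 1.0]
finger_gap: 0.0072
t 50.00 tcp [48.65 -1.53 10.73] F [-3.6 -0.7  1. ] M [0.01 0.78 0.04] gap 7.2 jaw -11.7 ydir [-0.     0.002 -1.   ]
t: 50.8
tool_pos: [0.488, -0.0152, 0.193]
orientation: [0.445, -0.548, 0.548, -0.448]
wrist_force: [0.7, 0.9, -0.9]
finger_gap: 0.0076
t 50.80 tcp [48.8  -1.52 19.3 ] F [ 0.7  0.9 -0.9] M [-0.03 -0.01 -0.03] gap 7.6 jaw -11.7 ydir [ 0.003  0.002 -1.   ]
```

View pics/s21.png

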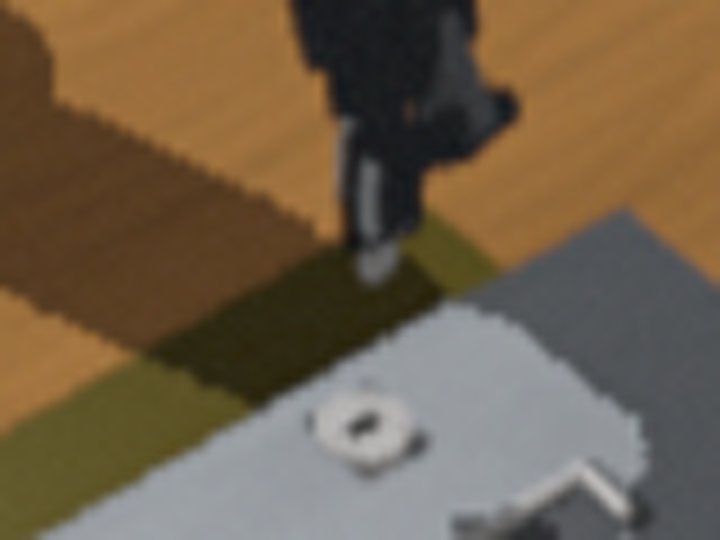

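Run:
```python
from h import *
T=cam("top")
c=lambda u,v:((u+.5)/5-.5+105,(v+.5)/5-.5+120)
for n,uv,z in [("backL rim",c(82,318),.063),("backR rim",c(282,308),.063),("frontL in",c(75,478),.063),("frontR in",c(268,475),.063),("mid",c(180,395),.022),("chest frontL top",c(47,318),.085),("chest frontR top",c(280,305),.085),("handleL",c(112,557),.047),("handleR",c(236,551),.047),("facefrontL",c(55,500),.073),("faceR",c(278,490),.073)]:
    print(n,np.round(unproj(T,[uv],z)[0]*100,1))
S=cam("scene")
print([ (l['location'],l['confidence']) for l in r.landmark_of(S,"drawer_floor")][:2], unproj(S,[r.landmark_of(S,"drawer_floor")[0]['location']],.022))
print([ (l['location'],l['confidence']) for l in r.landmark_of(T,"drawer_floor")][:2])
```

```text
backL rim [55.  43.5  6.3]
backR rim [55.4 28.5  6.3]
frontL in [43.2 43.4  6.3]
frontR in [43.1 29.2  6.3]
mid [49.9 37.1  2.2]
chest frontL top [54.5 45.2  8.5]
chest frontR top [55.1 28.1  8.5]
handleL [37.6 40.9  4.7]
handleR [37.9 31.8  4.7]
facefrontL [41.4 44.4  7.3]
faceR [41.9 28.1  7.3]
[([353.7, 141.7], 0.58)] [[0.49187065 0.37724409 0.022     ]]
[([142.4, 195.8], 0.61)]
```

```bash
python3 -m pendant '[[0,0,4,0,4,1,-1],[0,0,4,0,4,1,-1],[0,0,4,0,4,0,-1],[0,0,0,0,4,0,-1],[0,0,0,0,4,0,-1],[0,0,0,0,4,0,-1],[0,0,0,0,4,0,-1],[0,0,0,0,4,0,-1],[0,0,0,0,4,0,-1],[0,0,0,0,2,0,-1],[0,0,0,0,0,-4,-1],[0,0,0,0,0,-4,-1],[0,0,0,0,0,-2,-1],[0,0,0,0,0,0,-1],[0,0,0,0,0,0,-1],[0,0,0,0,0,0,-1]]'
python3 -c "
from h import *
st()
cam('scene','s22',(310,80,430,170),6)"
```

```text
t: 52.7
tool_pos: [0.4887, 0.3644, 0.114]
orientation: [-0.499, 0.499, -0.499, 0.503]
wrist_force: [-0.1, -0.3, -0.4]
finger_gap: 0.0078
t 52.70 tcp [48.87 36.44 11.4 ] F [-0.1 -0.3 -0.4] M [ 0.03 -0.04  0.06] gap 7.8 jaw 0.2 ydir [ 0.004  0.003 -1.   ]
```

View pics/s22.png

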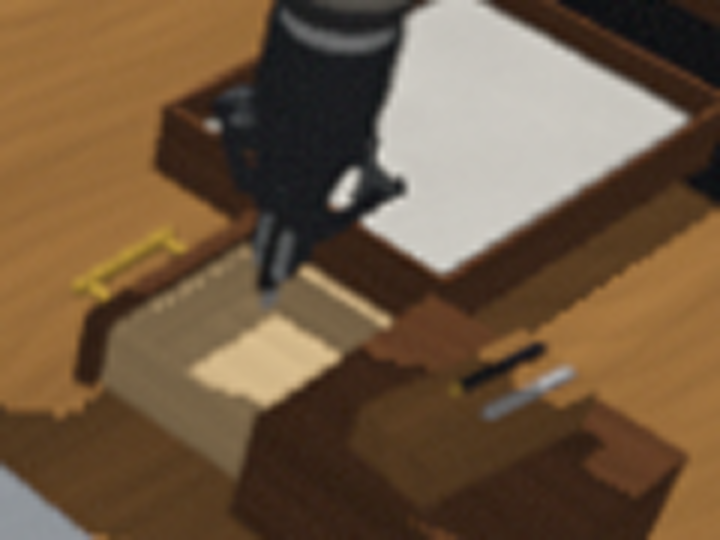

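```bash
python3 -m pendant '[[0,0,0,-0.3,-0.2,-2,-1],[0,0,0,0,0,-2,-1],[0,0,0,0,0,-1,-1],[0,0,0,0,0,-0.6,-1],[0,0,0,0,0,0,-1],[0,0,0,0,0,0,-1]]'
python3 -c "
from h import *
st()"
python3 -m pendant '[[0,0,0,0,0,-0.2,-0.6],[0,0,0,0,0,0,-0.5],[0,0,0,0,0,0,-0.3],[0,0,0,0,0,0,-0.3],[0,0,0,0,0,0,-0.3],[0,0,0,0,0,1,-0.3],[0,0,0,0,0,3,-0.3],[0,0,0,0,0,4,-0.3],[0,0,0,0,0,4,-0.3],[0,0,0,0,0,0,-0.3],[0,0,0,0,0,0,-0.3]]'
python3 -c "
from h import *
st()
cam('scene','s23',(310,80,430,170),6)"
```

```text
t: 53.35
tool_pos: [0.485, 0.3628, 0.0571]
orientation: [-0.5, 0.499, -0.499, 0.502]
wrist_force: [0.8, -0.1, 0.2]
finger_gap: 0.0073
t 53.35 tcp [48.5  36.28  5.71] F [ 0.8 -0.1  0.2] M [-0.   -0.01  0.06] gap 7.3 jaw 0.3 ydir [ 0.002  0.003 -1.   ]
t: 54.45
tool_pos: [0.4849, 0.3628, 0.1757]
orientation: [-0.5, 0.499, -0.498, 0.503]
wrist_force: [-0.1, -0.0, -0.1]
finger_gap: 0.0302
t 54.45 tcp [48.49 36.28 17.57] F [-0.1 -0.  -0.1] M [-0.01 -0.    0.03] gap 30.2 jaw 0.3 ydir [ 0.003  0.004 -1.   ]
```

View pics/s23.png

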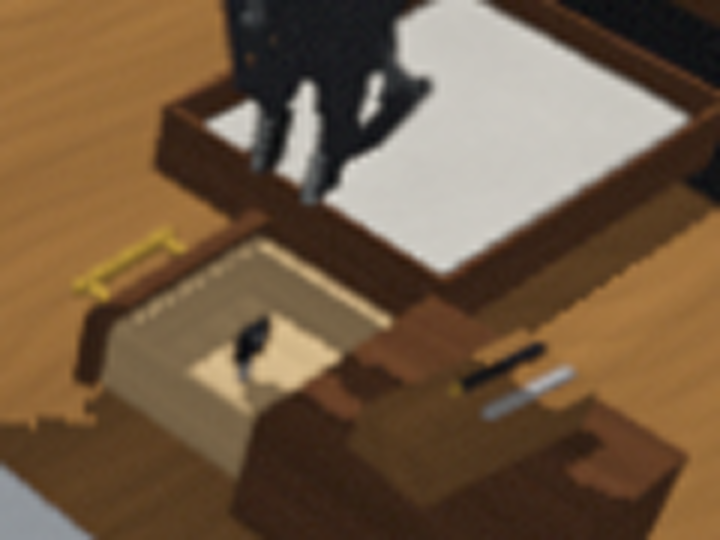

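```bash
python3 -m pendant '[[0,0,0,-3,0,0,-1],[0,0,0,-4,0,0,-1],[0,0,0,-4,0,0,-1],[0,0,0,-4,0,0,-1],[0,0,0,0,0,0,-1],[0,0,0,0,0,0,-1]]'
python3 -c "
from h import *
st()
cam('scene','s24',(310,80,430,170),6)
cam('top','t24',(105,120,185,240),5)"
```

```text
t: 55.1
tool_pos: [0.3324, 0.3628, 0.1733]
orientation: [-0.502, 0.498, -0.498, 0.502]
wrist_force: [-0.1, -0.7, -0.1]
finger_gap: -0.0004
t 55.10 tcp [33.24 36.28 17.33] F [-0.1 -0.7 -0.1] M [-0.04 -0.02  0.01] gap -0.4 jaw 0.5 ydir [-0.  0. -1.]
```

View pics/s24.png

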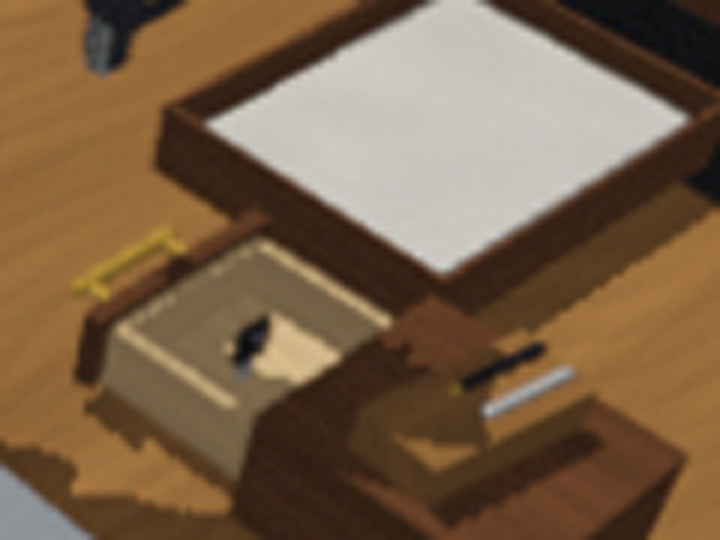

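View pics/t24.png

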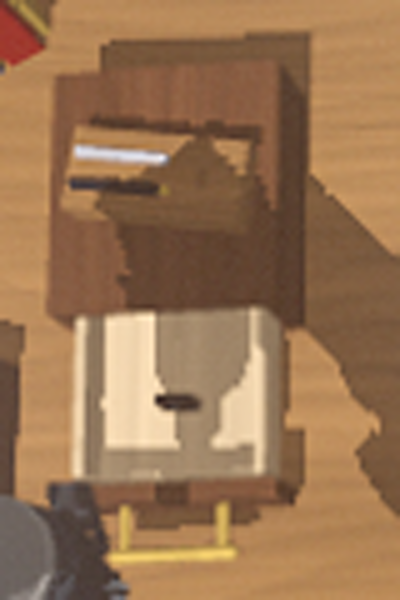

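Top view: only the bow shows, at crop (178,402), so the key is standing upright on its blade in the drawer. A brisk first push should tip it; I'll push part-way and check.

```bash
python3 -m pendant '[[0,0,0,0,0,-4,-1],[0,0,0,0,0,-4,-1],[0,0,0,0,0,-4,-1],[0,0,0,0,0,-1.3,-1],[0,0,0,0,0,0,-1],[0,0,0,0,0,0,-1],[0,0,0,2,0,0,-1],[0,0,0,2,0,0,-1],[0,0,0,1,0,0,-1],[0,0,0,0,0,0,-1],[0,0,0,0,0,0,-1]]'
python3 -c "
from h import *
st()
cam('scene','s25',(310,80,430,170),6)
cam('top','t25',(105,120,185,240),5)"
```

```text
t: 56.3
tool_pos: [0.3844, 0.3628, 0.042]
orientation: [-0.5, 0.499, -0.498, 0.502]
wrist_force: [0.1, 0.5, -0.4]
finger_gap: 0.0003
t 56.30 tcp [38.44 36.28  4.2 ] F [ 0.1  0.5 -0.4] M [-0.06  0.03 -0.02] gap 0.3 jaw 0.3 ydir [ 0.002  0.003 -1.   ]
```

View pics/s25.png

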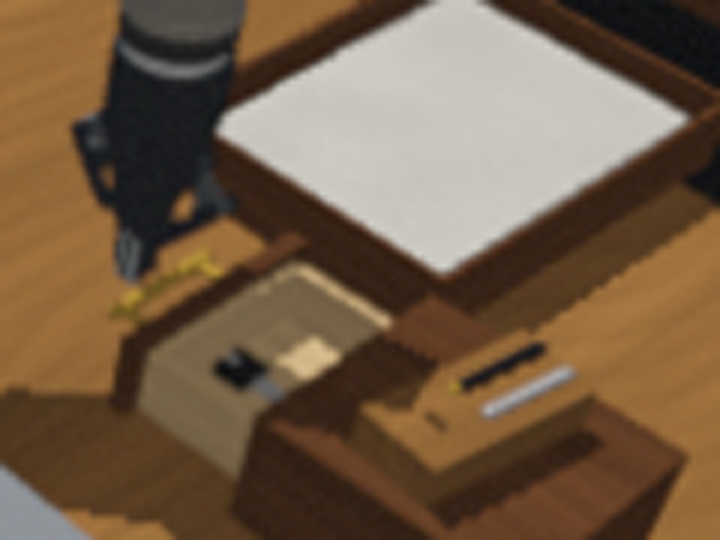

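View pics/t25.png

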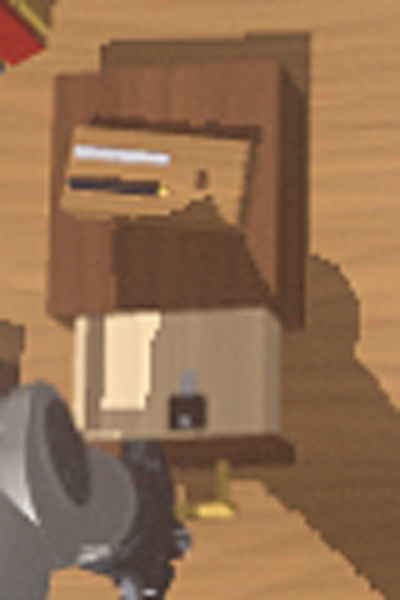

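Key now lies flat in the drawer at crop (187,400). I'll keep pushing.

```bash
python3 -m pendant '[[0,0,0,0.7,0,0,-1],[0,0,0,1,0,0,-1],[0,0,0,1,0,0,-1],[0,0,0,1,0,0,-1],[0,0,0,1,0,0,-1],[0,0,0,1,0,0,-1],[0,0,0,1,0,0,-1],[0,0,0,0,0,0,-1]]'
python3 -c "
from h import *
st()
cam('scene','s26',(310,80,430,170),6)"
```

```text
t: 57.2
tool_pos: [0.4538, 0.3618, 0.0416]
orientation: [-0.5, 0.498, -0.5, 0.502]
wrist_force: [-0.0, -0.1, -0.8]
finger_gap: -0.0001
t 57.20 tcp [45.38 36.18  4.16] F [-0.  -0.1 -0.8] M [-0.05 -0.    0.01] gap -0.1 jaw 0.2 ydir [ 0.004  0.001 -1.   ]
```

View pics/s26.png

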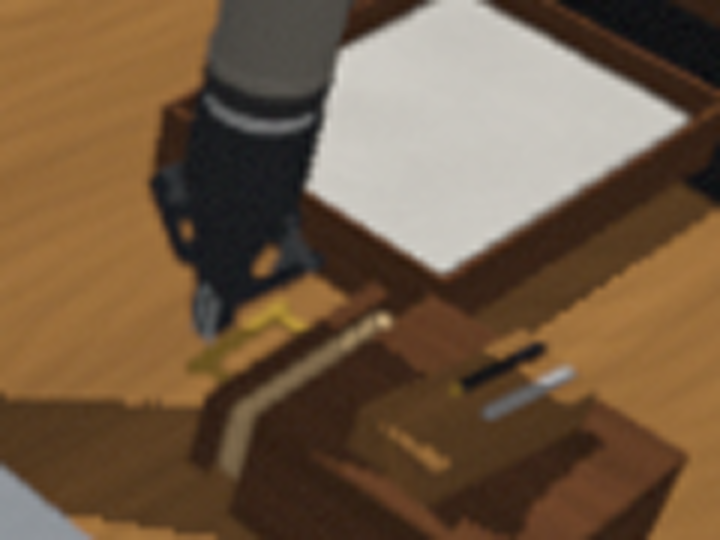

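```bash
python3 -m pendant '[[0,0,0,0.6,0,0,-1],[0,0,0,0.6,0,0,-1],[0,0,0,0.5,0,0,-1],[0,0,0,0,0,0,-1]]'
python3 -c "
from h import *
st()"
python3 -m pendant '[[0,0,0,0.4,0,0,-1],[0,0,0,0.3,0,0,-1],[0,0,0,0,0,0,-1]]'
python3 -c "
from h import *
st()
cam('scene','s27',(310,80,430,170),6)"
```

```text
t: 57.65
tool_pos: [0.4695, 0.3624, 0.0415]
orientation: [-0.5, 0.499, -0.499, 0.502]
wrist_force: [-0.7, 0.5, 0.2]
finger_gap: 0.0001
t 57.65 tcp [46.95 36.24  4.15] F [-0.7  0.5  0.2] M [-0.06 -0.01 -0.01] gap 0.1 jaw 0.3 ydir [ 0.003  0.002 -1.   ]
t: 57.95
tool_pos: [0.476, 0.3625, 0.0414]
orientation: [-0.5, 0.499, -0.499, 0.502]
wrist_force: [0.5, -0.8, -0.3]
finger_gap: 0.0
t 57.95 tcp [47.6  36.25  4.14] F [ 0.5 -0.8 -0.3] M [-0.02  0.   -0.05] gap 0.0 jaw 0.3 ydir [ 0.002  0.002 -1.   ]
```

View pics/s27.png

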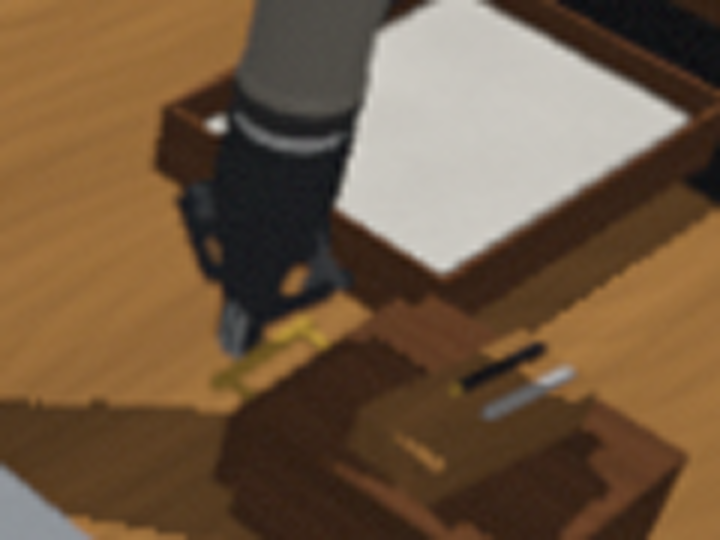

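Almost shut. Push in small steps until the force rises.

```bash
python3 -m pendant '[[0,0,0,0.3,0,0,-1],[0,0,0,0.3,0,0,-1],[0,0,0,0,0,0,-1]]'
python3 -c "
from h import *
st()"
python3 -m pendant '[[0,0,0,0.3,0,0,-1],[0,0,0,0.2,0,0,-1],[0,0,0,0,0,0,-1]]'
python3 -c "
from h import *
st()"
```

```text
t: 58.3
tool_pos: [0.481, 0.3627, 0.0412]
orientation: [-0.501, 0.499, -0.498, 0.502]
wrist_force: [-2.0, -0.1, 1.3]
finger_gap: 0.0001
t 58.30 tcp [48.1  36.27  4.12] F [-2.  -0.1  1.3] M [0.05 0.44 0.03] gap 0.1 jaw 0.3 ydir [ 0.     0.002 -1.   ]
t: 58.6
tool_pos: [0.4814, 0.3627, 0.0411]
orientation: [0.504, -0.501, 0.495, -0.499]
wrist_force: [-12.8, -1.3, 10.7]
finger_gap: -0.0003
t 58.60 tcp [48.14 36.27  4.11] F [-12.8  -1.3  10.7] M [-0.17  2.63  0.04] gap -0.3 jaw 0.4 ydir [-0.011  0.001 -1.   ]
```

Hit the stop at 12.8 N. Back off, rise clear and check everything.

```bash
python3 -m pendant '[[0,0,0,-2,0,0,-1],[0,0,0,-3,0,0,-1],[0,0,0,-4,0,0,-1],[0,0,0,-3,0,4,-1],[0,0,0,0,0,4,-1],[0,0,0,0,4,4,-1],[0,0,0,-2,4,4,-1],[0,0,0,-2,4,4,-1],[0,0,0,-3,4,0,-1],[0,0,0,-3,4,0,-1],[0,0,0,0,0,0,-1],[0,0,0,0,0,0,-1],[0,0,0,0,0,0,-1]]'
python3 -c "
from h import *
st()
cam('scene','s28')
cam('top','t28',(110,110,330,240),3.6)"
```

```text
t: 59.9
tool_pos: [0.2746, 0.5433, 0.2234]
orientation: [-0.5, 0.499, -0.5, 0.502]
wrist_force: [1.5, -1.1, -0.2]
finger_gap: 0.0002
t 59.90 tcp [27.46 54.33 22.34] F [ 1.5 -1.1 -0.2] M [ 0.04 -0.02  0.02] gap 0.2 jaw 0.2 ydir [ 0.003  0.001 -1.   ]
```

View pics/s28.png

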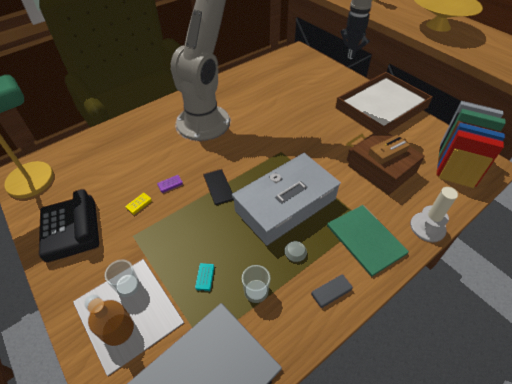

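View pics/t28.png

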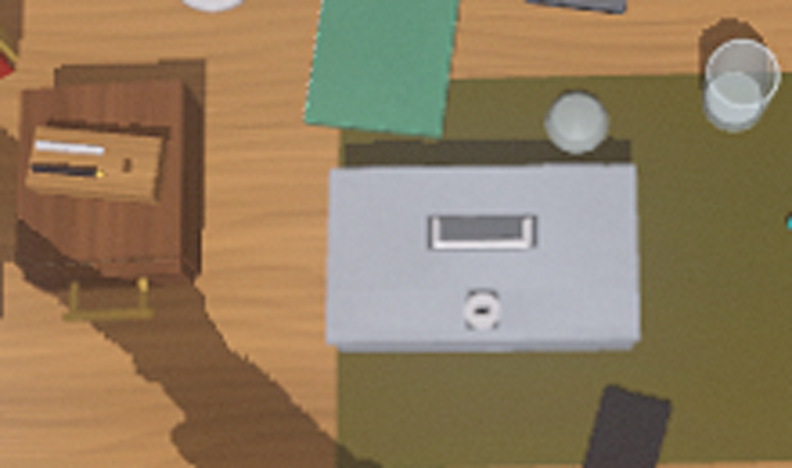

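The lid is shut, the lock slot lies crosswise at crop (482,311), the drawer is closed, the pen-block slot is empty, both tumblers stand and no drive is left on the desk.

```bash
python3 -c "
from bench import r
print(r.close_job())"
```

```text
the job is handed in; nothing more can be done
None
```

I finished every step and handed the job in at about 60 s of the 210 s allowed. The hand-in gave no verdict.

- **Drives:** I found three drives on the desk and put them in recesses 0, 1 and 2. Pressing each one met its top at 72.1 mm, level with the tray. The turquoise, yellow and purple look-alikes were not touched.
- **Lid and lock:** The lid is shut. The key went in until its shoulder met the lock face, and I turned it clockwise until the torque rose at the stop (0.37 N m). The last picture shows the slot turned a quarter.
- **Key and drawer:** The key first stood upright in the drawer. My first push on the handle tipped it over, and I saw it lying flat before shutting the drawer against its stop (12.8 N). I couldn't see the key again after that.
- **Last pictures:** The lid and drawer are shut, both tumblers are standing, nothing is left on the desk that should be put away, and the arm is clear of everything.

One check went badly: I pushed too far when shutting the lid, and the wrist force reached about 75 N. That is under the 120 N wrist limit, and only the closed fingertips were pressing. The measurements otherwise agreed, apart from about 4 mm between the two cameras on where the key stood in the block. I used a middle value, and both the grasp and the insertion went in freely.

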